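# Fit the bearing and hold its circlip spread at the shaft groove

## Task

Slide the ball bearing down over the upright shaft until it sits fully home on the shoulder, and leave it there. Then squeeze the handles of the green circlip pliers right up to their stop, so that the top ring spreads on their tips, lift pliers and ring off the station, and gently lower the spread ring, level, over the shaft's end to the groove just above the bearing. The job finishes while you are still squeezing the pliers there and holding the ring spread round the groove, clear of the shaft (the fitter checks it before it is let in); never drop the ring, and leave the other things on the bench alone.

Things in the scene. Friction and masses are not known exactly. Their poses are not given: they have to be found in the camera images.
- bearing_mid (a point): Loose sealed ball bearing, a steel ring lying flat on the bench: 62 mm outside, 30 mm bore, 16 mm thick, 0.2 kg. The point is its centre, half-way up; z is its axis. Grip it across the outside from above.
- shaft_shoulder (a point): Point on the axis of the fixed upright steel shaft, level with the shoulder (38 mm diameter, 45 mm above the bench) on which the bearing must rest; a bearing fully home has its centre 8 mm above this point. The bearing seat, 29 mm diameter, runs from here 16 mm up (its top edge bevelled 3 mm): the seated bearing's top face lies 61 mm above the bench.
- shaft_groove (a point): Point on the shaft's axis at mid-height of the circlip groove, 64 mm above the bench. The groove (21 mm diameter, 6 mm high) begins level with the top face of the seated bearing; above it are a 24 mm land, 5 mm high, and a chamfer 5 mm high.
- shaft_tip (a point): Centre of the shaft's top face, 77 mm above the bench; the chamfer there widens from 16 mm to 24 mm diameter in 5 mm.
- pliers: Loose bent-nose circlip pliers, green handles, 0.2 kg, lying level on the station. Origin on the pivot's axis in their mid-plane (59.5 mm above the bench at the start); x to the tips, y across the handles, z up. Handles reach 106 mm behind the pivot, jaws 48 mm ahead; tips bent straight down, ending in pins in the ring's eyes 26 mm below the mid-plane. Squeezed handles move the tips apart.
- pliers_grip (a point): Point midway between the handles, 68 mm behind the pivot, where to grip. Handles 12 mm high, 58 to 66 mm wide over both when open, about 24 mm squeezed to the stop, then parallel. Squeezing takes about 8 N against springs; more force only presses on the stop. At the start there is free room beside, behind and, for 45 mm, below them.
- pliers_left (a joint): Turn of the left plier arm about the pivot: 0 handles open, 0.26 rad squeezed to the stop (the right arm moves alike).
- circlip: Loose top ring on the station's magazine: black spring ring, 3 mm thick, 0.03 kg. Only its own spring pull holds it on the pliers' pins while they spread it; lifted unsqueezed, they leave it behind. Origin at the centre of the unspread ring's underside (hole 22.8 mm, outside 34 mm); x points away from the pliers, the two eyelets lie 23 mm behind the origin, z is its axis.
- circlip_opening (a point): Centre of the hole of the spread ring, half-way up its thickness; bring it on the shaft's axis. Spread to the stop, the hole clears the 24 mm shaft by about 2.5 mm all round. It lies about 130 mm ahead of pliers_grip and 24 mm lower. The pins end in small toes under the eyelets, 1 to 1.5 mm below the ring: when they touch the seated bearing the ring is mid-groove.
- circlip_left (a joint): Opening of the ring's left arm: 0 unspread, about 0.25 rad when the pliers are at their stop; the unspread ring does not pass over the shaft.
- circlip_right (a joint): The same for the ring's right arm.
- ring_station: Fixed grey base plate 152 x 66 x 8 mm with a blue saddle for the pliers and a magazine of four more rings under the loose one. Origin on the bench below the pliers' pivot; x along the pliers, to the magazine.
- bearing: The same bearing; origin at the centre of its underside.
- shaft_fixture: Clamp fixture that holds the shaft: base plate 120 x 104 x 12 mm, clamp body 54 mm wide up to 30 mm above the bench, a lug and cross bolt on one side. Origin on the bench under the shaft's axis.
- housing: Bystander: dark grey diecast gear housing, 60 x 91 x 84 mm, at the back. Leave alone.
- worm_wheel: Bystander: bronze worm wheel on an upright steel shaft, 79 mm wide, 112 mm tall. Leave alone.
- worm_shaft: Bystander: steel worm shaft 120 mm long lying near the front edge. Leave alone.
- oil_can: Bystander: yellow spray can with red cap, 57 mm wide, 189 mm tall. Leave alone.

How it is judged:
On the way, in this order (a step that is already met when the one before it is completed fails the run):
1. the bearing sits fully home on the shoulder and is let go (horizontal distance between bearing_mid and shaft_shoulder below 0.003 m and z of bearing_mid in the frame of shaft_shoulder between 0.006 and 0.0098 m and contact force between the fingers and bearing below 0.1 N), for 0.2 s.
2. the ring hangs spread on the squeezed pliers, above the shaft's end (value of joint each of circlip_left, circlip_right above 0.2 rad and contact force between circlip and pliers above 1 N and contact force between the fingers and pliers above 5 N and contact force between pliers and ring_station below 0.1 N and angle between circlip's own z axis and vertical below 0.2 rad and z of circlip_opening in the frame of shaft_tip above 0.004 m), for 0.1 s.
At the end, for the whole second after the job is handed in: Bearing home (3 mm of the axis, 1.8 mm of the shoulder), let go. Gripper squeezes the pliers, off the station; pins hold both ring arms over 0.2 rad; ring still, level within 0.2 rad, within 5 mm of the axis and 3 mm of groove height, force on shaft under 10 N, pliers on bearing under 20 N (all of step 1 and value of joint each of circlip_left, circlip_right above 0.2 rad and contact force between circlip and pliers above 1 N and contact force between the fingers and pliers above 5 N and contact force between pliers and ring_station below 0.1 N and angle between circlip's own z axis and vertical below 0.2 rad and value of joint pliers_left above 0.17 rad and horizontal distance between circlip_opening and shaft_groove below 0.005 m and z of circlip_opening in the frame of shaft_groove between -0.003 and 0.003 m and contact force between circlip and shaft_fixture below 10 N and contact force between pliers and bearing below 20 N and linear speed of circlip below 0.02 m/s and height (world z) of pliers above 0.075 m); the arm keeps its last pose, push and grip.
It fails at once if a bystander is pushed away or knocked over (distance of any of housing, worm_wheel, oil_can, worm_shaft from where it was at the start of the episode above 0.03 m or angle between any of housing, worm_wheel, oil_can, worm_shaft's own z axis and vertical above 0.5 rad).
It fails at once if the ring is dropped on the bench (height (world z) of circlip_opening below 0.02 m).
It fails at once if pliers or ring are rammed on the bearing or the shaft (contact force between pliers and bearing above 60 N or contact force between circlip and shaft_fixture above 60 N).
It also fails if it takes over 51 s, if anything falls off the work surface, if the arm or the gripper's body presses on something with over 40 N, if the wrist force passes 120 N, or if a joint passes its speed limit or range.

## Robot

A 7-joint arm with a two-finger parallel gripper is mounted at the origin on a cart in front of the work surface, level with it; the furniture and walls round the work are solid. World frame = base frame: x ahead of the robot, y to its left, z up, the work surface at z = 0. Lengths are in m, angles in rad, forces in N, time in s.
With the tool pointing down it reaches from about 0.425 to 0.875 m from the base axis. Payload 8.4 kg.
Tool frame: the origin (TCP) lies midway between the tips of the shut fingers; the grasp point (between the pads) lies 19 mm behind it; z points along the fingers, x is the direction in which the jaws open and shut, and the axes are right-handed (so a half turn about z gives the same grasp; the last joint's range is limited). The gripper opens to 85 mm and grips with 20 to 120 N. Pads are 22 mm wide; open, the fingers measure 114 mm over their backs; the gripper's body (76 mm by 85 mm) begins 54 mm behind the grasp point. The pads swing forward as they close: fully open they stand 13 mm farther back than shut.
Start: joints at [-1.217, 0.333, 0.04, 1.465, -0.013, 1.343, -0.059], TCP at [0.284, 0.584, 0.231] pointing down, gripper open.
Joint ranges: [-2.58, 2.58], [-0.38, 2.09], [-1.3, 1.39], [0.25, 2.4], [-1.5, 4.64], [0.08, 2.09], [-2.65, 2.65]. Speed limits (rad/s): [2.22, 2.22, 2.79, 2.79, 3.14, 3.14, 3.14].

## Interface

Orientations are given as a unit quaternion [x, y, z, w].
In Python, from cell import monitor, vision, r gives the robot as it stands.
- The arm moves only by the tool play_rows, never from a script. Its argument "commands" is a list of rows, each an object of numbers: "hand": the gripper's target within -1 to 1 (fully open at 1, half-way at 0, shut at -1); "x", "y", "z": the shift along the tool's x, y, z in mm; "ax", "ay", "az": the turn, a rotation vector about the tool's x, y, z in degrees. A call has 1 to 10 rows; each row is the pose to reach, as a shift and turn from the pose commanded when the call began, along the tool's axes at that moment; what a row does not reach only later rows make up. A row lasts 1/8 s, in which the tool goes at most 62.5 mm and 10.7 degrees, less where a joint would pass 70% of its speed; a pose out of reach is approached as far as the arm can. A call with a gripper value outside its range is refused whole. The fingers move at their own pace and stop on an object; "grip_force" is the grip in N (left out, the last holds). Time passes only in rows, so rows that repeat a pose let the fingers close. It gives the time, the measured TCP pose, the force and the opening at its end, in the units of the state.
- monitor.get_obs(): the state, without advancing time (a new reading comes with each control period).
- vision.get_image(name): name is "side" or "top" or "wrist"; returns a dict with "img" (400x640x3 uint8, red, green, blue), "fov_y" (degrees; the focal length in pixels is half the picture's height over the tangent of half this angle, whatever the lens; pixels are square), "cx", "cy" (the principal point, pixels), "T" (4x4, takes a point from camera to world coordinates); the wrist camera has in their place "T_tool_cam" (4x4, takes a point from camera to tool coordinates, whose origin is the TCP and whose axes are the tool frame's). Camera axes: x right, y down, z forward; pixel columns grow to the right and rows downward; lengths in m; the calibration is good to about 2 mm. The wrist camera is an equidistant fisheye: a pixel r from the principal point sees the ray r / f radians off the axis. A picture is of the moment at which its call begins: read the wrist's pose just before it. There is no depth.
- r.finish_job(): hands the job in, once; it reports no verdict.
The state is a dict: "time_s": time; "qpos": joint angles; "qd": joint speeds; "joint_efforts": joint torques, N m; "eef_pos": TCP position; "orientation": TCP orientation; "wrist_force": force on the tool from outside, world axes, zero at the start; "wrist_torque": the same for the moment, N m; "finger_gap": finger opening in m.
Only numpy, scipy, OpenCV 4.12 (cv2) and the standard library are available. Lean on these libraries where they do the work, as an engineer would, in place of code of your own. Each camera call takes 0.05 s, during which the arm holds its last target. There are 200 camera calls.

## Working session

There is one attempt and no reset: what is moved stays moved. The work goes in short steps, Python scripts to look and compute and a tool call to move; the robot and the scene stay as the last step left them, time stands still between calls to the robot, and variables do not carry over. Pictures are saved under pics/ and viewed, about 8 in all and at most 12, crops included, and the job is handed in when it is done.

Besides the shell and the picture viewer there is one more tool, called as a command line: name --argument value ..., lists and objects as JSON in quotes. play_rows: Moves the arm, as the interface text tells. Its arguments: {"type":"object","properties":{"commands":{"type":"array"},"grip_force":{"type":"number"}},"required":["commands"]}

```bash
ls; mkdir -p pics; python3 - <<'E'
from cell import monitor, vision, r
import cv2,numpy as np
print(monitor.get_obs())
for n in ("side","top","wrist"):
    d=vision.get_image(n); cv2.imwrite(f"pics/{n}0.png",d["img"][:,:,::-1])
    print(n,{k:(np.round(v,4).tolist() if not np.isscalar(v) else v) for k,v in d.items() if k!="img"})
    np.savez(f"{n}0.npz",**d)
a=cv2.imread("pics/side0.png");b=cv2.imread("pics/top0.png")
E
```

```text
pics
{'time_s': 0.0, 'qpos': array([-1.21716221,  0.33391044,  0.03986755,  1.46631934, -0.0134098 ,
        1.34330961, -0.05847231]), 'qd': array([ 0.00040935, -0.0003041 , -0.00069719, -0.00151782, -0.00123263,
       -0.00093994,  0.00057776]), 'joint_efforts': array([-1.66034031e-03, -6.58542252e+01,  1.36431735e+00, -4.05573177e+01,
        1.66900211e-02,  1.24162895e-02,  4.12595705e-05]), 'eef_pos': array([0.28419486, 0.58404233, 0.23039796]), 'orientation': array([ 8.47792008e-01,  5.30328204e-01, -6.84077453e-04,  4.88145703e-04]), 'wrist_force': array([-0.14860568,  0.4349418 , -0.55340816]), 'wrist_torque': array([-0.00718071, -0.04549713,  0.04247825]), 'finger_gap': 0.08534009239600777}
side {'fov_y': 50.930657213734406, 'cx': 316.00975835425044, 'cy': 198.01235465085082, 'T': [[0.9472, -0.2176, 0.2355, 0.2693], [-0.3206, -0.6294, 0.7079, -0.754], [-0.0058, -0.746, -0.6659, 0.8133], [0.0, 0.0, 0.0, 1.0]]}
top {'fov_y': 48.77341966055762, 'cx': 322.6056627594455, 'cy': 204.01509557029854, 'T': [[0.0064, -0.9811, 0.1936, 0.2841], [-0.9999, -0.0042, 0.0119, 0.0172], [-0.0109, -0.1936, -0.981, 1.2844], [0.0, 0.0, 0.0, 1.0]]}
wrist {'fov_y': 65.70646984690485, 'cx': 323.4517084765837, 'cy': 197.9697579566706, 'T_tool_cam': [[1.0, 0.0002, 0.0009, -0.0013], [-0.0004, 0.9622, 0.2725, -0.0692], [-0.0008, -0.2725, 0.9622, -0.1426], [0.0, 0.0, 0.0, 1.0]]}
```

View pics/side0.png

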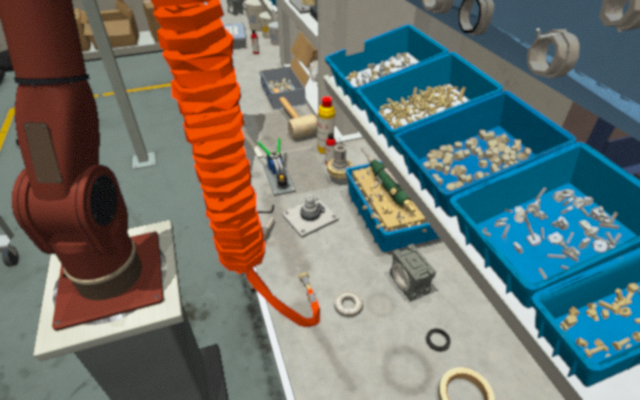

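View pics/top0.png

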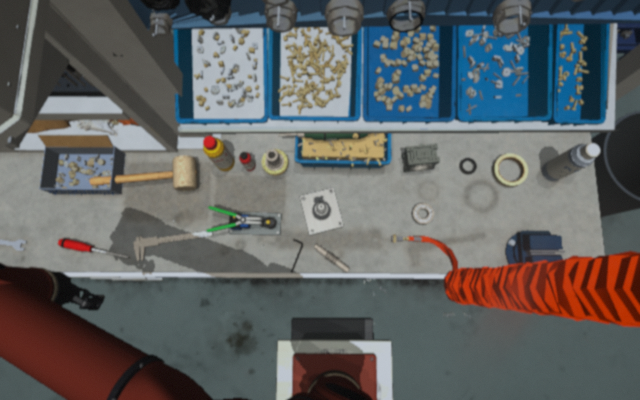

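The bearing is at top (423,213) and side (348,304), and the shaft at top (321,207). The pliers run from top (215,212) to (270,222), with the magazine toward the shaft side.

```bash
cat > h.py <<'E'
import numpy as np, cv2
from scipy.spatial.transform import Rotation as R
def ray(d,u,v):
    f=200/np.tan(np.radians(d["fov_y"])/2); T=d["T"]
    k=np.array([(u-d["cx"])/f,(v-d["cy"])/f,1.]); return T[:3,3],T[:3,:3]@k
def onz(d,u,v,z):
    o,k=ray(d,u,v); return o+k*(z-o[2])/k[2]
def wrist_T(d,obs):
    T=np.eye(4);T[:3,:3]=R.from_quat(obs["orientation"]).as_matrix();T[:3,3]=obs["eef_pos"];return T@d["T_tool_cam"]
def wonz(d,T,u,v,z):
    f=200/np.tan(np.radians(d["fov_y"])/2); p=np.array([u-d["cx"],v-d["cy"]]);r=np.hypot(*p)+1e-9;t=r/f
    k=T[:3,:3]@np.array([*(p/r*np.sin(t)),np.cos(t)]); return T[:3,3]+k*(z-T[2,3])/k[2]
def wproj(d,T,P):
    f=200/np.tan(np.radians(d["fov_y"])/2); c=T[:3,:3].T@(np.asarray(P)-T[:3,3]);t=np.arctan2(np.hypot(c[0],c[1]),c[2])
    return np.array([d["cx"],d["cy"]])+f*t*c[:2]/np.hypot(c[0],c[1])
def move(obs,target,yaw=None):
    """tool-frame shift in mm and az deg to reach a TCP target with tool down and tool x at yaw"""
    M=R.from_quat(obs["orientation"]).as_matrix(); s=M.T@(np.array(target)-obs["eef_pos"])*1e3
    out=[s]
    if yaw is not None:
        x=np.array([np.cos(yaw),np.sin(yaw),0]); z=np.array([0,0,-1.]); N=np.c_[x,np.cross(z,x),z]
        out.append(R.from_matrix(M.T@N).as_rotvec(degrees=True))
    return [np.round(o,1).tolist() for o in out]
E
python3 - <<'E'
import numpy as np,cv2
from h import *
t=dict(np.load("top0.npz"));s=dict(np.load("side0.npz"))
print("bearing",onz(t,423,213,.016),onz(s,348,304,.016))
print("shaft tip",onz(t,321,200,.077),onz(s,311,198,.077))
print("station",onz(t,245,220,.02),onz(s,280,180,.05))
hsv=cv2.cvtColor(t["img"],cv2.COLOR_RGB2HSV)
m=cv2.inRange(hsv,(45,90,60),(80,255,255));n,l,st,c=cv2.connectedComponentsWithStats(m)
for i in range(1,n):
    if st[i,4]>15: print("green",st[i],c[i],onz(t,*c[i],.06))
a=cv2.resize(t["img"][170:280,200:450],None,fx=3.2,fy=3.2,interpolation=cv2.INTER_CUBIC)
cv2.imwrite("pics/c1.png",a[:,:,::-1])
E
```

```text
bearing [ 0.5089437  -0.25985952  0.016     ] [ 0.50513452 -0.26460833  0.016     ]
shaft tip [0.53375326 0.03645505 0.077     ] [0.51731301 0.03303571 0.077     ]
station [0.48527539 0.25784074 0.02      ] [0.46654373 0.16466973 0.05      ]
green [209 206  28  11 108] [222.7962963  210.94444444] [0.50452574 0.3141806  0.06      ]
green [207 222  29  10 112] [222.34821429 226.73214286] [0.45948981 0.31317621 0.06      ]
```

View pics/c1.png

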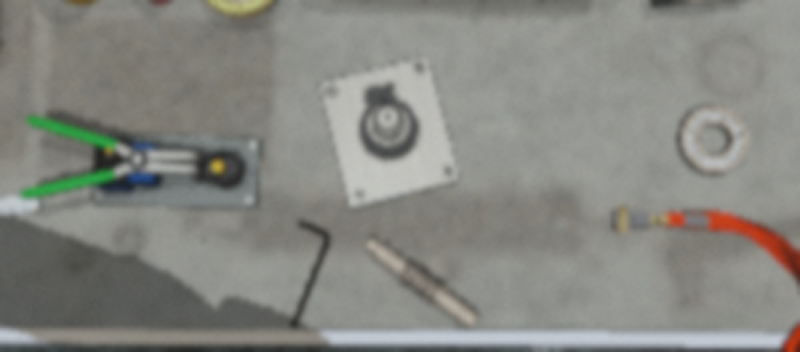

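The crop (scale 3.2, offset 200,170) shows the bearing at (713,139), the shaft top at about (388,117), the pliers pivot at (137,160) and the ring at about (222,167). The handles point to +y. I'll take a nearer wrist view next.

play_rows --commands '[{"x":-287,"y":380,"z":-19,"az":64,"hand":1},{"x":-287,"y":380,"z":-19,"az":64,"hand":1},{"x":-287,"y":380,"z":-19,"az":64,"hand":1},{"x":-287,"y":380,"z":-19,"az":64,"hand":1},{"x":-287,"y":380,"z":-19,"az":64,"hand":1},{"x":-287,"y":380,"z":-19,"az":64,"hand":1},{"x":-287,"y":380,"z":-19,"az":64,"hand":1},{"x":-287,"y":380,"z":-19,"az":64,"hand":1},{"x":-287,"y":380,"z":-19,"az":64,"hand":1},{"x":-287,"y":380,"z":-19,"az":64,"hand":1}]'

```text
invalid input
```

```bash
python3 - <<'E'
from cell import monitor, vision
import cv2,numpy as np
from h import *
o=monitor.get_obs(); d=vision.get_image("wrist"); print(o["eef_pos"],R.from_quat(o["orientation"]).as_matrix().round(3))
np.savez("w1.npz",**d,eef_pos=o["eef_pos"],orientation=o["orientation"])
cv2.imwrite("pics/w1.png",cv2.resize(d["img"],None,fx=1.25,fy=1.25)[:,:,::-1])
E
```

```text
[0.2842346  0.58416966 0.23064804] [[ 0.438  0.899 -0.   ]
 [ 0.899 -0.438 -0.001]
 [-0.001  0.    -1.   ]]
```

View pics/w1.png

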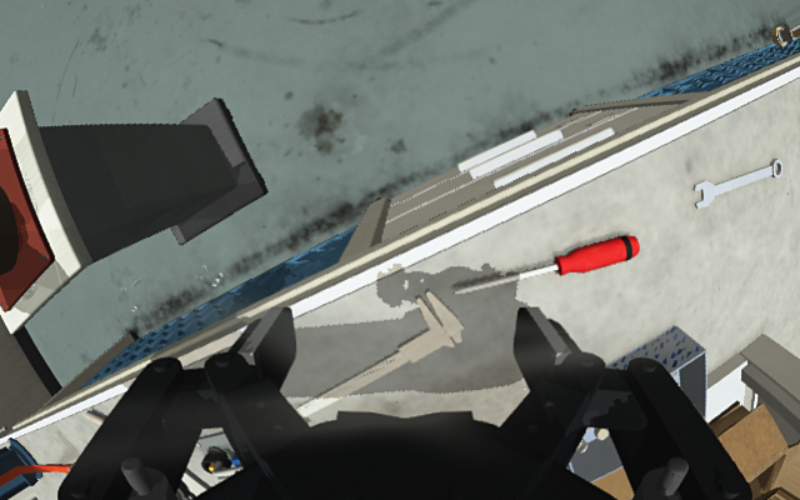

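The image shows fingers at the bottom, centred near (400,340), and a clear view toward tool -y. The refused call may have needed every field, so I'll give them all.

play_rows --commands '[{"x":-296,"y":384,"z":-40,"ax":0,"ay":0,"az":64,"hand":1},{"x":-296,"y":384,"z":-40,"ax":0,"ay":0,"az":64,"hand":1},{"x":-296,"y":384,"z":-40,"ax":0,"ay":0,"az":64,"hand":1},{"x":-296,"y":384,"z":-40,"ax":0,"ay":0,"az":64,"hand":1},{"x":-296,"y":384,"z":-40,"ax":0,"ay":0,"az":64,"hand":1},{"x":-296,"y":384,"z":-40,"ax":0,"ay":0,"az":64,"hand":1},{"x":-296,"y":384,"z":-40,"ax":0,"ay":0,"az":64,"hand":1},{"x":-296,"y":384,"z":-40,"ax":0,"ay":0,"az":64,"hand":1},{"x":-296,"y":384,"z":-40,"ax":0,"ay":0,"az":64,"hand":1}]' --grip_force 40

```text
time_s: 1.32
eef_pos: [0.5018, 0.1459, 0.2719]
orientation: [1.0, -0.003, 0.001, 0.0]
wrist_force: [0.6, 0.5, 0.2]
finger_gap: 0.0855
```

```bash
cat > snap.py <<'E'
import sys
from cell import monitor, vision
from h import *
def snap(tag):
    o=monitor.get_obs(); d=vision.get_image("wrist")
    np.savez(f"{tag}.npz",**d,eef_pos=o["eef_pos"],orientation=o["orientation"])
    cv2.imwrite(f"pics/{tag}.png",cv2.resize(d["img"],None,fx=1.25,fy=1.25)[:,:,::-1]); return o,d
if __name__=="__main__":
    o,d=snap(sys.argv[1]); print(o["eef_pos"].round(4),o["orientation"].round(4),o["time_s"])
E
python3 snap.py w2
```

```text
[0.5018 0.1459 0.2719] [ 1.0e+00 -3.2e-03  6.0e-04  2.0e-04] 1.325
```

View pics/w2.png

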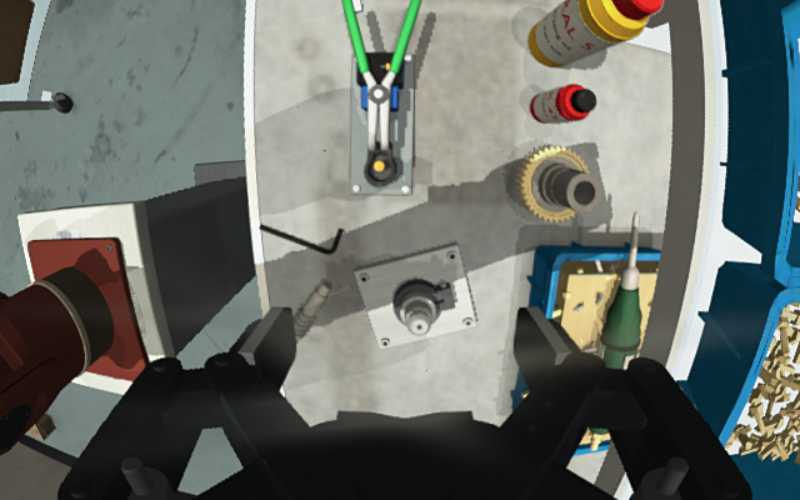

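Sharp view: the shaft tip is at display (419,326), the pivot at (379,93) and the magazine peg at (379,165). The handles run out of the top, and all pixels are display/1.25.

```bash
python3 - <<'E'
from h import *
d=dict(np.load("w2.npz"));T=wrist_T(d,d)
q=lambda u,v,z:wonz(d,T,u/1.25,v/1.25,z).round(4)
print("tip",q(419,326,.077),"pivot",q(379,93,.065),"peg",q(379,165,.045))
print("plate corners",q(457,244,.012),q(477,321,.012),q(376,347,.012),q(356,267,.012))
print("station corners",q(349,194,.008),q(412,194,.008),q(354,53,.008),q(410,53,.008))
print("handles",q(349,10,.06),q(414,10,.06),q(363,68,.06),q(393,70,.06))
t=dict(np.load("top0.npz"))
print("tip top", onz(t,321.2,206,.077), "b",onz(t,422.8,213.4,.016))
o=dict(eef_pos=d["eef_pos"],orientation=d["orientation"]); print(move(o,[.507,-.20,.22],np.radians(-20)))
E
```

```text
tip [0.5152 0.0387 0.077 ] pivot [0.4798 0.2576 0.065 ] peg [0.4778 0.191  0.045 ]
plate corners [0.5585 0.1036 0.012 ] [0.586 0.01  0.012] [ 0.4668 -0.0234  0.012 ] [0.448  0.0781 0.012 ]
station corners [0.4429 0.1584 0.008 ] [0.5098 0.1576 0.008 ] [0.4504 0.3091 0.008 ] [0.5085 0.3076 0.008 ]
handles [0.452  0.3402 0.06  ] [0.5115 0.3384 0.06  ] [0.4651 0.2821 0.06  ] [0.4922 0.2795 0.06  ]
tip top [0.51667858 0.03577657 0.077     ] b [ 0.50775874 -0.2592343   0.016     ]
[[7.3, 345.8, 52.0], [0.0, -0.1, 19.6]]
```

play_rows --commands '[{"x":7,"y":416,"z":72,"ax":0,"ay":0,"az":0,"hand":1},{"x":7,"y":416,"z":72,"ax":0,"ay":0,"az":0,"hand":1},{"x":7,"y":416,"z":72,"ax":0,"ay":0,"az":0,"hand":1},{"x":7,"y":416,"z":72,"ax":0,"ay":0,"az":0,"hand":1},{"x":7,"y":416,"z":72,"ax":0,"ay":0,"az":0,"hand":1},{"x":7,"y":416,"z":72,"ax":0,"ay":0,"az":0,"hand":1},{"x":7,"y":416,"z":72,"ax":0,"ay":0,"az":0,"hand":1},{"x":7,"y":416,"z":72,"ax":0,"ay":0,"az":0,"hand":1},{"x":7,"y":416,"z":72,"ax":0,"ay":0,"az":0,"hand":1}]'

```text
time_s: 2.5
eef_pos: [0.5081, -0.2641, 0.1989]
orientation: [1.0, 0.001, -0.0, -0.0]
wrist_force: [0.8, 1.1, 0.3]
finger_gap: 0.0851
```

```bash
python3 snap.py w3; python3 - <<'E'
from h import *
d=dict(np.load("w3.npz"));T=wrist_T(d,d)
P=wproj(d,T,[.507,-.26,.016]);print(P)
x,y=P.astype(int);s=60
g=cv2.cvtColor(d["img"],cv2.COLOR_RGB2GRAY); 
a=cv2.resize(d["img"][max(0,y-s):y+s,x-s:x+s],None,fx=4,fy=4,interpolation=cv2.INTER_CUBIC); print(x-s,y-s)
cv2.imwrite("pics/w3c.png",a[:,:,::-1])
E
```

```text
[ 0.5081 -0.2641  0.1989] [ 1.0e+00  1.2e-03 -4.0e-04 -4.0e-04] 2.5
[323.08249626 172.89980349]
263 112
```

View pics/w3c.png

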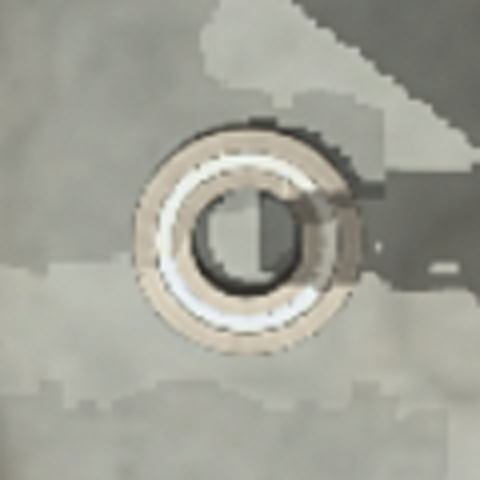

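The bearing's top face is centred at crop (248,241), i.e. px (325,172.3), about 225/4 px across.

```bash
python3 - <<'E'
from h import *
d=dict(np.load("w3.npz"));T=wrist_T(d,d)
c=wonz(d,T,325,172.2,.016);print(c, wonz(d,T,263+135/4,172.2,.016),wonz(d,T,263+361/4,172.2,.016))
o=dict(eef_pos=d["eef_pos"],orientation=d["orientation"]); print(move(o,[c[0],c[1],-.004],0.))
E
```

```text
[ 0.50904848 -0.25923034  0.016     ] [ 0.47876917 -0.25924965  0.016     ] [ 0.5393537  -0.25905477  0.016     ]
[[1.1, -4.7, 202.9], [-0.0, 0.0, 0.1]]
```

play_rows --commands '[{"x":1,"y":-4.7,"z":60,"ax":0,"ay":0,"az":0,"hand":1},{"x":1,"y":-4.7,"z":120,"ax":0,"ay":0,"az":0,"hand":1},{"x":1,"y":-4.7,"z":170,"ax":0,"ay":0,"az":0,"hand":1},{"x":1,"y":-4.7,"z":190,"ax":0,"ay":0,"az":0,"hand":1},{"x":1,"y":-4.7,"z":200,"ax":0,"ay":0,"az":0,"hand":1},{"x":1,"y":-4.7,"z":203,"ax":0,"ay":0,"az":0,"hand":1},{"x":1,"y":-4.7,"z":203,"ax":0,"ay":0,"az":0,"hand":1}]'

```text
time_s: 3.42
eef_pos: [0.5095, -0.2613, -0.0024]
orientation: [1.0, 0.001, 0.001, 0.0]
wrist_force: [0.0, -0.2, 0.8]
finger_gap: 0.0858
```

play_rows --commands '[{"x":0,"y":0,"z":0,"ax":0,"ay":0,"az":0,"hand":-1},{"x":0,"y":0,"z":0,"ax":0,"ay":0,"az":0,"hand":-1},{"x":0,"y":0,"z":0,"ax":0,"ay":0,"az":0,"hand":-1},{"x":0,"y":0,"z":0,"ax":0,"ay":0,"az":0,"hand":-1},{"x":0,"y":0,"z":0,"ax":0,"ay":0,"az":0,"hand":-1}]'

```text
time_s: 4.05
eef_pos: [0.5091, -0.2612, -0.0024]
orientation: [1.0, 0.0, 0.001, -0.0]
wrist_force: [-2.7, 1.5, 8.6]
finger_gap: 0.0599
```

play_rows --commands '[{"x":0,"y":0,"z":-10,"ax":0,"ay":0,"az":0,"hand":-1},{"x":0,"y":0,"z":-30,"ax":0,"ay":0,"az":0,"hand":-1},{"x":0,"y":0,"z":-80,"ax":0,"ay":0,"az":0,"hand":-1},{"x":0,"y":0,"z":-140,"ax":0,"ay":0,"az":0,"hand":-1},{"x":0,"y":0,"z":-140,"ax":0,"ay":0,"az":0,"hand":-1}]'

```text
time_s: 4.68
eef_pos: [0.5109, -0.2628, 0.1421]
orientation: [1.0, 0.0, 0.004, 0.001]
wrist_force: [0.6, 0.0, -3.2]
finger_gap: 0.0596
```

```bash
python3 snap.py w4; python3 - <<'E'
from h import *
d=dict(np.load("w4.npz"));T=wrist_T(d,d)
a=cv2.resize(d["img"][150:330,200:440],None,fx=3,fy=3,interpolation=cv2.INTER_CUBIC)
cv2.imwrite("pics/w4c.png",a[:,:,::-1])
E
```

```text
[ 0.5109 -0.2628  0.1421] [1.0e+00 1.0e-04 4.2e-03 1.0e-03] 4.675
```

View pics/w4c.png

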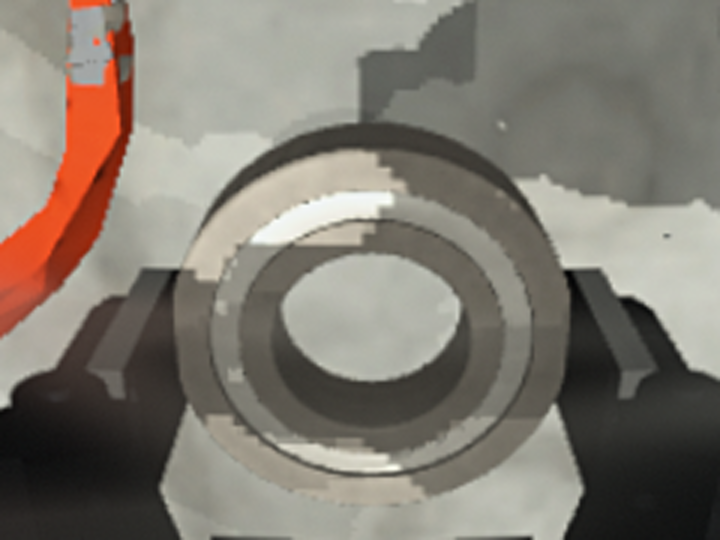

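The bearing is held level-looking between the pads. Its top face spans crop x 175–570, y 150–503 (px x 258.3–390, y 200–317.7).

```bash
python3 - <<'E'
from h import *
d=dict(np.load("w4.npz"));C=d["T_tool_cam"]
for z in (-.03,-.025,-.02,-.015,-.01,-.005):
    L,Rr,U,D=[wonz(d,C,*p,z) for p in ((258.3,259),(390,259),(324,200),(324,317.7))]
    print(z,"dx",(Rr-L)[0].round(4),"dy",(D-U)[1].round(4),"c",((L+Rr)/2)[0].round(4),((U+D)/2)[1].round(4))
E
```

```text
-0.03 dx 0.0543 dy 0.0551 c -0.0004 -0.0078
-0.025 dx 0.0567 dy 0.0576 c -0.0004 -0.0051
-0.02 dx 0.0591 dy 0.06 c -0.0003 -0.0025
-0.015 dx 0.0615 dy 0.0625 c -0.0003 0.0002
-0.01 dx 0.0639 dy 0.0649 c -0.0003 0.0029
-0.005 dx 0.0664 dy 0.0674 c -0.0003 0.0056
```

play_rows --commands '[{"x":4,"y":-50,"z":-58,"ax":0,"ay":0,"az":0,"hand":-1},{"x":4,"y":-100,"z":-58,"ax":0,"ay":0,"az":0,"hand":-1},{"x":4,"y":-150,"z":-58,"ax":0,"ay":0,"az":0,"hand":-1},{"x":4,"y":-200,"z":-58,"ax":0,"ay":0,"az":0,"hand":-1},{"x":4,"y":-233,"z":-58,"ax":0,"ay":0,"az":0,"hand":-1},{"x":4,"y":-233,"z":-58,"ax":0,"ay":0,"az":0,"hand":-1},{"x":4,"y":-233,"z":-58,"ax":0,"ay":0,"az":0,"hand":-1}]'

```text
time_s: 5.6
eef_pos: [0.5117, -0.0288, 0.1937]
orientation: [1.0, 0.0, -0.001, 0.0]
wrist_force: [0.5, -0.7, -2.9]
finger_gap: 0.0597
```

```bash
python3 snap.py w5; python3 - <<'E'
from h import *
d=dict(np.load("w5.npz"));T=wrist_T(d,d)
P=wproj(d,T,[.5155,.038,.077]);print(P); x,y=P.astype(int); x0,y0=x-70,max(0,y-70)
a=cv2.resize(d["img"][y0:y0+140,x0:x0+140],None,fx=4,fy=4,interpolation=cv2.INTER_CUBIC);print(x0,y0)
cv2.imwrite("pics/w5c.png",a[:,:,::-1])
E
```

```text
[ 0.5117 -0.0288  0.1937] [ 1.e+00  2.e-04 -7.e-04  4.e-04] 5.6
[329.00517209 114.07327519]
259 44
```

View pics/w5c.png

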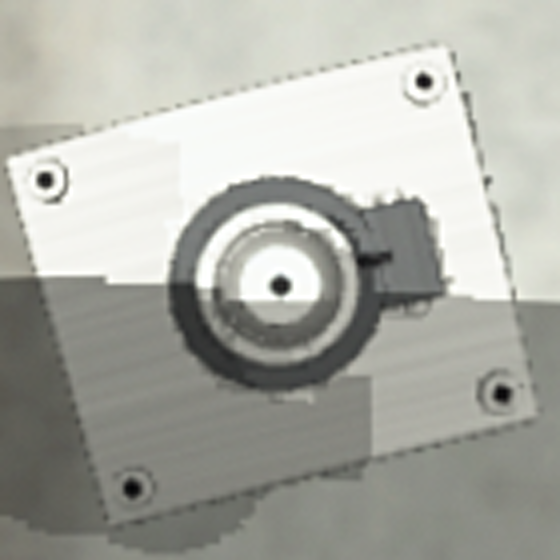

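The shaft's centre hole is at crop (280,285), px (329.0,115.3), seen almost straight from above.

```bash
python3 - <<'E'
from h import *
d=dict(np.load("w5.npz"));T=wrist_T(d,d)
tip=wonz(d,T,329,115.3,.077);print(tip, wonz(d,T,329,115.3,.045)-tip)
print("corners", np.mean([wonz(d,T,259+u/4,44+v/4,.012) for u,v in ((45,180),(424,81),(501,393),(132,488))],axis=0))
o=dict(eef_pos=d["eef_pos"],orientation=d["orientation"])
# bearing centre at tool (-.0003,-.0018) ; world = TCP + (-.0003, +.0018)
print(move(o,[tip[0]+.0003,tip[1]-.0018,.10],0.))
E
```

```text
[0.51549838 0.03697281 0.077     ] [ 0.00054152 -0.00028194 -0.032     ]
corners [0.51550423 0.03696986 0.012     ]
[[4.3, -64.0, 93.7], [0.0, 0.1, 0.0]]
```

play_rows --commands '[{"x":4,"y":-30,"z":40,"ax":0,"ay":0,"az":0,"hand":-1},{"x":4,"y":-64,"z":80,"ax":0,"ay":0,"az":0,"hand":-1},{"x":4,"y":-64,"z":105,"ax":0,"ay":0,"az":0,"hand":-1},{"x":4,"y":-64,"z":105,"ax":0,"ay":0,"az":0,"hand":-1},{"x":4,"y":-64,"z":105,"ax":0,"ay":0,"az":0,"hand":-1}]'

```text
time_s: 6.28
eef_pos: [0.517, 0.0347, 0.0904]
orientation: [1.0, -0.001, 0.001, 0.0]
wrist_force: [0.4, 0.5, -1.7]
finger_gap: 0.0598
```

```bash
python3 - <<'E'
from cell import monitor
from h import *
for i in range(3):
    o=monitor.get_obs();print(o["time_s"],o["eef_pos"].round(4),o["orientation"].round(4))
print(move(o,[.5158,.0352,.086],0.))
E
python3 snap.py w6;  python3 - <<'E'
from h import *
d=dict(np.load("w6.npz"))
a=cv2.resize(d["img"][150:330,200:440],None,fx=3,fy=3,interpolation=cv2.INTER_CUBIC)
cv2.imwrite("pics/w6c.png",a[:,:,::-1])
E
```

```text
6.275 [0.517  0.0347 0.0904] [ 1.e+00 -6.e-04  5.e-04  1.e-04]
6.275 [0.517  0.0347 0.0904] [ 1.e+00 -6.e-04  5.e-04  1.e-04]
6.275 [0.517  0.0347 0.0904] [ 1.e+00 -6.e-04  5.e-04  1.e-04]
[[-1.2, -0.5, 4.4], [0.0, -0.1, -0.1]]
[0.517  0.0347 0.0904] [ 1.e+00 -6.e-04  5.e-04  1.e-04] 6.275
```

play_rows --commands '[{"x":-1.2,"y":-0.5,"z":4,"ax":0,"ay":0,"az":0,"hand":-1},{"x":-1.2,"y":-0.5,"z":10,"ax":0,"ay":0,"az":0,"hand":-1},{"x":-1.2,"y":-0.5,"z":16,"ax":0,"ay":0,"az":0,"hand":-1},{"x":-1.2,"y":-0.5,"z":22,"ax":0,"ay":0,"az":0,"hand":-1},{"x":-1.2,"y":-0.5,"z":22,"ax":0,"ay":0,"az":0,"hand":-1},{"x":-1.2,"y":-0.5,"z":22,"ax":0,"ay":0,"az":0,"hand":-1}]'

```text
time_s: 7.08
eef_pos: [0.5152, 0.0365, 0.0674]
orientation: [1.0, 0.0, 0.0, 0.0]
wrist_force: [-0.1, 0.3, -2.6]
finger_gap: 0.0596
```

```bash
cat > st.py <<'E'
from cell import monitor,vision
from h import *
P=[]
for i in range(6):
    o=monitor.get_obs();P.append(np.r_[o["eef_pos"]*1e3,o["wrist_force"]]); vision.get_image("top")
print(np.round(P,2));print("mean",np.mean(P,0).round(2),o["orientation"].round(4),o["finger_gap"],o["time_s"])
E
python3 st.py
```

```text
[[ 5.1516e+02  3.6460e+01  6.7360e+01 -7.0000e-02  2.7000e-01 -2.5600e+00]
 [ 5.1520e+02  3.6490e+01  6.7440e+01 -1.6000e-01 -2.6000e-01 -2.2900e+00]
 [ 5.1525e+02  3.6500e+01  6.7510e+01 -3.6000e-01 -1.3100e+00 -2.6600e+00]
 [ 5.1524e+02  3.6530e+01  6.7520e+01  8.1000e-01 -1.0000e-01 -1.9400e+00]
 [ 5.1523e+02  3.6550e+01  6.7510e+01  7.0000e-01 -5.0000e-01 -2.3600e+00]
 [ 5.1516e+02  3.6530e+01  6.7480e+01  1.6000e-01 -6.4000e-01 -2.6000e+00]]
mean [ 5.1521e+02  3.6510e+01  6.7470e+01  1.8000e-01 -4.2000e-01 -2.4000e+00] [ 1.e+00  5.e-04  1.e-04 -1.e-04] 0.05992528681859013 7.325
```

play_rows --commands '[{"x":0.6,"y":1.3,"z":0,"ax":0,"ay":0,"az":0,"hand":-1},{"x":0.6,"y":1.3,"z":0,"ax":0,"ay":0,"az":0,"hand":-1},{"x":0.6,"y":1.3,"z":4,"ax":0,"ay":0,"az":0,"hand":-1},{"x":0.6,"y":1.3,"z":6,"ax":0,"ay":0,"az":0,"hand":-1},{"x":0.6,"y":1.3,"z":8,"ax":0,"ay":0,"az":0,"hand":-1},{"x":0.6,"y":1.3,"z":8,"ax":0,"ay":0,"az":0,"hand":-1}]'

```text
time_s: 8.12
eef_pos: [0.5155, 0.0352, 0.0591]
orientation: [1.0, 0.0, -0.0, 0.0]
wrist_force: [-0.2, 0.0, -2.4]
finger_gap: 0.06
```

play_rows --commands '[{"x":0.2,"y":0,"z":2,"ax":0,"ay":0,"az":0,"hand":-1},{"x":0.2,"y":0,"z":4,"ax":0,"ay":0,"az":0,"hand":-1},{"x":0.2,"y":0,"z":6,"ax":0,"ay":0,"az":0,"hand":-1},{"x":0.2,"y":0,"z":6,"ax":0,"ay":0,"az":0,"hand":-1}]'

```text
time_s: 8.62
eef_pos: [0.5157, 0.0352, 0.0531]
orientation: [1.0, 0.0, -0.0, 0.0]
wrist_force: [0.6, -0.4, -2.3]
finger_gap: 0.0598
```

play_rows --commands '[{"x":0,"y":0,"z":3,"ax":0,"ay":0,"az":0,"hand":-1},{"x":0,"y":0,"z":6,"ax":0,"ay":0,"az":0,"hand":-1},{"x":0,"y":0,"z":8,"ax":0,"ay":0,"az":0,"hand":-1},{"x":0,"y":0,"z":9,"ax":0,"ay":0,"az":0,"hand":-1},{"x":0,"y":0,"z":10,"ax":0,"ay":0,"az":0,"hand":-1},{"x":0,"y":0,"z":10,"ax":0,"ay":0,"az":0,"hand":-1}]'

```text
time_s: 9.38
eef_pos: [0.5159, 0.0352, 0.0433]
orientation: [1.0, 0.001, -0.0, 0.0]
wrist_force: [0.3, 0.2, -2.3]
finger_gap: 0.0598
```

play_rows --commands '[{"x":0,"y":0,"z":1,"ax":0,"ay":0,"az":0,"hand":-1},{"x":0,"y":0,"z":1.5,"ax":0,"ay":0,"az":0,"hand":-1},{"x":0,"y":0,"z":2,"ax":0,"ay":0,"az":0,"hand":-1},{"x":0,"y":0,"z":2,"ax":0,"ay":0,"az":0,"hand":-1}]'

```text
time_s: 9.88
eef_pos: [0.516, 0.0352, 0.0425]
orientation: [1.0, 0.0, -0.0, -0.0]
wrist_force: [-7.6, -1.3, 16.4]
finger_gap: 0.0597
```

Contact came at the predicted height (TCP 42.5 mm). I'll release and rise.

play_rows --commands '[{"x":0,"y":0,"z":1,"ax":0,"ay":0,"az":0,"hand":1},{"x":0,"y":0,"z":1,"ax":0,"ay":0,"az":0,"hand":1},{"x":0,"y":0,"z":1,"ax":0,"ay":0,"az":0,"hand":1},{"x":0,"y":0,"z":-20,"ax":0,"ay":0,"az":0,"hand":1},{"x":0,"y":0,"z":-60,"ax":0,"ay":0,"az":0,"hand":1},{"x":0,"y":0,"z":-120,"ax":0,"ay":0,"az":0,"hand":1},{"x":0,"y":0,"z":-160,"ax":0,"ay":0,"az":0,"hand":1},{"x":0,"y":0,"z":-160,"ax":0,"ay":0,"az":0,"hand":1}]'

```text
time_s: 10.88
eef_pos: [0.5177, 0.0354, 0.2044]
orientation: [1.0, 0.0, 0.003, -0.001]
wrist_force: [-0.2, 0.2, -0.4]
finger_gap: 0.0859
```

```bash
python3 snap.py w7; python3 - <<'E'
from h import *
d=dict(np.load("w7.npz"));T=wrist_T(d,d)
P=wproj(d,T,[.5155,.037,.06]);print(P); x,y=P.astype(int)
a=cv2.resize(d["img"][y-70:y+70,x-90:x+90],None,fx=4,fy=4,interpolation=cv2.INTER_CUBIC);print(x-90,y-70)
cv2.imwrite("pics/w7c.png",a[:,:,::-1])
print(move(d,[.479,.30,.21],0.))
E
```

```text
[0.5177 0.0354 0.2044] [ 1.0e+00  5.0e-04  2.7e-03 -1.1e-03] 10.875
[320.88863922 183.47877792]
230 113
[[-38.4, -264.6, -5.2], [-0.1, -0.3, 0.1]]
```

View pics/w7c.png

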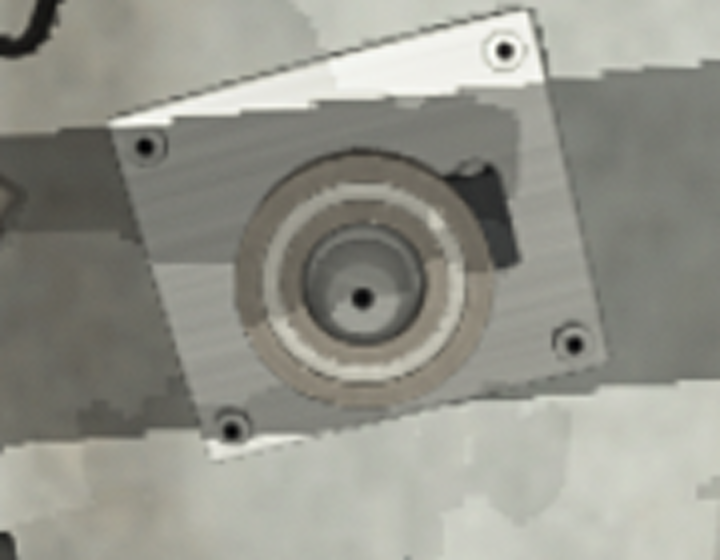

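The bearing sits flat and concentric round the shaft: the outer ring is at crop (365,280) and the hole at (362,297). On to the pliers.

play_rows --commands '[{"x":-38,"y":-60,"z":-5,"ax":0,"ay":0,"az":0,"hand":1},{"x":-38,"y":-120,"z":-5,"ax":0,"ay":0,"az":0,"hand":1},{"x":-38,"y":-180,"z":-5,"ax":0,"ay":0,"az":0,"hand":1},{"x":-38,"y":-220,"z":-5,"ax":0,"ay":0,"az":0,"hand":1},{"x":-38,"y":-220,"z":-5,"ax":0,"ay":0,"az":0,"hand":1},{"x":-38,"y":-220,"z":-5,"ax":0,"ay":0,"az":0,"hand":1}]'

```text
time_s: 11.68
eef_pos: [0.4773, 0.2541, 0.2049]
orientation: [1.0, 0.0, -0.001, 0.001]
wrist_force: [0.7, -0.4, 0.5]
finger_gap: 0.0851
```

```bash
python3 snap.py w8; python3 - <<'E'
from h import *
d=dict(np.load("w8.npz"));T=wrist_T(d,d)
for p in ([.4798,.2576,.0595],[.478,.326,.0595],[.478,.19,.035]): print(wproj(d,T,p))
hsv=cv2.cvtColor(d["img"],cv2.COLOR_RGB2HSV);m=cv2.inRange(hsv,(45,90,50),(80,255,255))
n,l,st,c=cv2.connectedComponentsWithStats(m)
for i in range(1,n):
    if st[i,4]>60: print(st[i],c[i])
a=cv2.resize(d["img"][0:280,220:440],None,fx=2.1,fy=2.1,interpolation=cv2.INTER_CUBIC)
cv2.imwrite("pics/w8c.png",a[:,:,::-1])
E
```

```text
[0.4773 0.2541 0.2049] [ 1.0e+00  2.0e-04 -8.0e-04  1.1e-03] 11.675
[326.87287947 180.57272367]
[325.10249754 108.12564235]
[324.75816348 236.17680704]
[289  74  29  89 887] [303.0259301  118.91770011]
[337  76  33  88 920] [353.3673913  119.91630435]
[490 377  16  23 212] [498.10849057 390.66037736]
```

View pics/w8c.png

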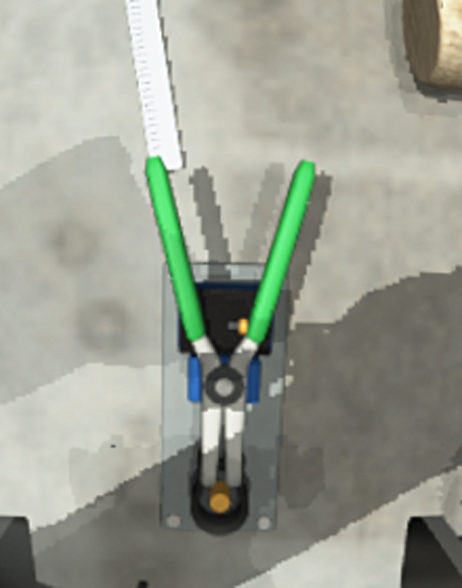

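The pivot is at crop (223,386), the handle ends at (153,160) and (309,164), and the magazine peg at (219,502). The pliers are turned slightly from -y.

```bash
python3 - <<'E'
from h import *
d=dict(np.load("w8.npz"));T=wrist_T(d,d)
q=lambda u,v,z:wonz(d,T,220+u/2.1,v/2.1,z)
pv=q(223,386,.065);e1=q(153,160,.0645);e2=q(309,164,.0645);peg=q(219,502,.045)
print(pv,e1,e2,peg)
hsv=cv2.cvtColor(d["img"],cv2.COLOR_RGB2HSV);m=cv2.inRange(hsv,(45,90,50),(80,255,255))
n,l,st,c=cv2.connectedComponentsWithStats(m)
# handle mid lines by row
for row in (85,95,105,115,125,135,145,155):
    xs=np.where(m[row,270:400])[0]+270
    a=wonz(d,T,xs.min(),row,.0625);b=wonz(d,T,xs.max()+1,row,.0625);print(row,((a+b)/2).round(4),(b-a)[0].round(4))
mid=(e1+e2)/2; v=(pv-mid)[:2]; print("dist",np.hypot(*v)," yaw",np.degrees(np.arctan2(v[1],v[0])))
E
```

```text
[0.47911387 0.25572705 0.065     ] [0.44896319 0.35558979 0.0645    ] [0.51587136 0.3542362  0.0645    ] [0.47746693 0.19091533 0.045     ]
85 [0.4825 0.3479 0.0625] 0.0727
95 [0.4825 0.3385 0.0625] 0.0673
105 [0.482  0.3292 0.0625] 0.0628
115 [0.4816 0.3199 0.0625] 0.0584
125 [0.4816 0.3106 0.0625] 0.0531
135 [0.4812 0.3014 0.0625] 0.0487
145 [0.4812 0.292  0.0625] 0.0434
155 [0.4808 0.2827 0.0625] 0.0389
dist 0.09924094000138639  yaw -91.90753948689203
```

play_rows --commands '[{"x":4.4,"y":-50,"z":0,"ax":0,"ay":0,"az":1.5,"hand":1},{"x":4.4,"y":-68,"z":20,"ax":0,"ay":0,"az":1.5,"hand":1},{"x":4.4,"y":-68,"z":70,"ax":0,"ay":0,"az":1.5,"hand":1},{"x":4.4,"y":-68,"z":100,"ax":0,"ay":0,"az":1.5,"hand":1},{"x":4.4,"y":-68,"z":100,"ax":0,"ay":0,"az":1.5,"hand":1},{"x":4.4,"y":-68,"z":100,"ax":0,"ay":0,"az":1.5,"hand":1}]'

```text
time_s: 12.48
eef_pos: [0.4828, 0.3227, 0.1074]
orientation: [1.0, -0.013, 0.0, -0.0]
wrist_force: [0.1, 0.2, 0.8]
finger_gap: 0.0855
```

```bash
python3 - <<'E'
from cell import monitor
from h import *
o=monitor.get_obs();print(o["eef_pos"],move(o,[.4817,.322,.040],np.radians(-1.5)))
E
```

```text
[0.48281479 0.32266631 0.10740259] [[-1.2, 0.7, 67.4], [-0.0, -0.1, -0.0]]
```

play_rows --commands '[{"x":-1.2,"y":0.7,"z":20,"ax":0,"ay":0,"az":0,"hand":1},{"x":-1.2,"y":0.7,"z":45,"ax":0,"ay":0,"az":0,"hand":1},{"x":-1.2,"y":0.7,"z":60,"ax":0,"ay":0,"az":0,"hand":1},{"x":-1.2,"y":0.7,"z":67,"ax":0,"ay":0,"az":0,"hand":1},{"x":-1.2,"y":0.7,"z":67,"ax":0,"ay":0,"az":0,"hand":1},{"x":-1.2,"y":0.7,"z":67,"ax":0,"ay":0,"az":0,"hand":1}]'

```text
time_s: 13.22
eef_pos: [0.4813, 0.3228, 0.0402]
orientation: [1.0, -0.013, 0.0, -0.0]
wrist_force: [-0.0, 0.4, 0.6]
finger_gap: 0.0856
```

```bash
python3 - <<'E'
from cell import monitor
from h import *
o=monitor.get_obs();print(o["eef_pos"],o["wrist_force"],move(o,[.4817,.322,.040],np.radians(-1.5)))
E
```

```text
[0.4812932  0.32284448 0.04017142] [-0.0389631   0.42238231  0.5916585 ] [[0.4, 0.8, 0.2], [-0.0, -0.1, 0.1]]
```

play_rows --commands '[{"x":0.4,"y":0.8,"z":0,"ax":0,"ay":0,"az":0,"hand":0.3},{"x":0.4,"y":0.8,"z":0,"ax":0,"ay":0,"az":0,"hand":0},{"x":0.4,"y":0.8,"z":0,"ax":0,"ay":0,"az":0,"hand":-0.3},{"x":0.4,"y":0.8,"z":0,"ax":0,"ay":0,"az":0,"hand":-0.6},{"x":0.4,"y":0.8,"z":0,"ax":0,"ay":0,"az":0,"hand":-1},{"x":0.4,"y":0.8,"z":0,"ax":0,"ay":0,"az":0,"hand":-1},{"x":0.4,"y":0.8,"z":0,"ax":0,"ay":0,"az":0,"hand":-1},{"x":0.4,"y":0.8,"z":0,"ax":0,"ay":0,"az":0,"hand":-1}]' --grip_force 60

```text
time_s: 14.22
eef_pos: [0.4817, 0.3224, 0.0401]
orientation: [1.0, -0.013, 0.001, -0.001]
wrist_force: [0.3, 1.8, 7.2]
finger_gap: 0.0165
```

```bash
python3 st.py; python3 snap.py w9
```

```text
[[ 4.8167e+02  3.2237e+02  4.0100e+01  3.0000e-01  1.8400e+00  7.1500e+00]
 [ 4.8170e+02  3.2236e+02  4.0090e+01  2.4000e-01  1.6800e+00  6.2500e+00]
 [ 4.8169e+02  3.2232e+02  4.0060e+01 -7.0000e-01  1.3500e+00  7.3700e+00]
 [ 4.8169e+02  3.2238e+02  4.0110e+01 -1.1800e+00  1.0500e+00  6.3700e+00]
 [ 4.8169e+02  3.2238e+02  4.0100e+01 -5.6000e-01  7.1000e-01  7.1300e+00]
 [ 4.8168e+02  3.2237e+02  4.0090e+01 -7.2000e-01  7.8000e-01  6.8700e+00]]
mean [ 4.8169e+02  3.2236e+02  4.0090e+01 -4.4000e-01  1.2400e+00  6.8600e+00] [ 9.999e-01 -1.250e-02  5.000e-04 -6.000e-04] 0.016555142964291177 14.475
[0.4817 0.3224 0.0401] [ 9.999e-01 -1.250e-02  6.000e-04 -6.000e-04] 14.525
```

```bash
python3 - <<'E'
from h import *
d=dict(np.load("w9.npz"));T=wrist_T(d,d)
hsv=cv2.cvtColor(d["img"],cv2.COLOR_RGB2HSV);m=cv2.inRange(hsv,(45,90,40),(80,255,255))
ys,xs=np.where(m[:,240:420]); print(ys.min(),ys.max(),len(ys))
for row in range(ys.min()+2,ys.max(),8):
    x=np.where(m[row,240:420])[0]+240
    if len(x)<3: continue
    br=np.split(x,np.where(np.diff(x)>1)[0]+1)
    print(row,[(b[0],b[-1]) for b in br if len(b)>2], [wonz(d,T,u,row,.0645)[:2].round(4).tolist() for u in (x[0],x[-1]+1)])
E
```

```text
188 334 5190
190 [(np.int64(312), np.int64(335))] [[0.4775, 0.3603], [0.4869, 0.36]]
198 [(np.int64(309), np.int64(338))] [[0.4762, 0.357], [0.4881, 0.3567]]
206 [(np.int64(307), np.int64(339))] [[0.4752, 0.3537], [0.4884, 0.3534]]
214 [(np.int64(307), np.int64(340))] [[0.4751, 0.3503], [0.4888, 0.35]]
222 [(np.int64(306), np.int64(340))] [[0.4745, 0.3469], [0.4888, 0.3465]]
230 [(np.int64(306), np.int64(341))] [[0.4744, 0.3434], [0.4892, 0.343]]
238 [(np.int64(305), np.int64(341))] [[0.4738, 0.3398], [0.4892, 0.3394]]
246 [(np.int64(305), np.int64(341))] [[0.4737, 0.3362], [0.4891, 0.3358]]
254 [(np.int64(306), np.int64(342))] [[0.4739, 0.3324], [0.4896, 0.332]]
262 [(np.int64(306), np.int64(342))] [[0.4737, 0.3286], [0.4896, 0.3282]]
270 [(np.int64(306), np.int64(341))] [[0.4735, 0.3247], [0.4891, 0.3243]]
278 [(np.int64(306), np.int64(341))] [[0.4733, 0.3206], [0.4891, 0.3202]]
286 [(np.int64(306), np.int64(341))] [[0.4731, 0.3164], [0.4891, 0.316]]
294 [(np.int64(306), np.int64(341))] [[0.4729, 0.3121], [0.4892, 0.3117]]
302 [(np.int64(305), np.int64(341))] [[0.4722, 0.3076], [0.4892, 0.3072]]
310 [(np.int64(305), np.int64(342))] [[0.472, 0.303], [0.4897, 0.3025]]
318 [(np.int64(303), np.int64(322)), (np.int64(324), np.int64(343))] [[0.4708, 0.2982], [0.4902, 0.2977]]
326 [(np.int64(303), np.int64(322)), (np.int64(325), np.int64(344))] [[0.4705, 0.2932], [0.4907, 0.2926]]
```

play_rows --commands '[{"x":0,"y":0,"z":0,"ax":0,"ay":0,"az":0,"hand":-1},{"x":0,"y":0,"z":0,"ax":0,"ay":0,"az":0,"hand":-1},{"x":0,"y":0,"z":0,"ax":0,"ay":0,"az":0,"hand":-1}]' --grip_force 35

```text
time_s: 14.95
eef_pos: [0.4817, 0.3224, 0.0401]
orientation: [1.0, -0.012, 0.001, -0.001]
wrist_force: [0.2, 0.5, 6.9]
finger_gap: 0.0161
```

```bash
python3 snap.py w10; python3 - <<'E'
from cell import vision
from h import *
d=dict(np.load("w10.npz"));s=vision.get_image("side");t=vision.get_image("top")
def pj(d,P):
    f=200/np.tan(np.radians(d["fov_y"])/2);c=np.linalg.inv(d["T"])@np.r_[P,1];return f*c[:2]/c[2]+[d["cx"],d["cy"]]
g=[.48,.26,.05];a=pj(s,g);b=pj(t,g);print(a,b)
def crop(i,p,w,h,W,H):
    x,y=int(p[0]-w/2),int(p[1]-h/2);x=max(x,0);y=max(y,0);print(x,y,W/w);return cv2.resize(i[y:y+h,x:x+w],(W,H),interpolation=cv2.INTER_CUBIC)
A=crop(d["img"],(323,270),200,260,460,598)
B=crop(s["img"],a,102,90,340,300);C=crop(t["img"],b,102,90,340,298)
cv2.imwrite("pics/comp1.png",np.hstack([A,np.vstack([B,C])])[:,:,::-1])
E
```

```text
[0.4817 0.3224 0.0401] [ 9.999e-01 -1.250e-02  5.000e-04 -6.000e-04] 14.95
[276.12744327 160.28272709] [242.22584377 220.16201252]
223 140 2.3
225 115 3.3333333333333335
191 175 3.3333333333333335
```

View pics/comp1.png

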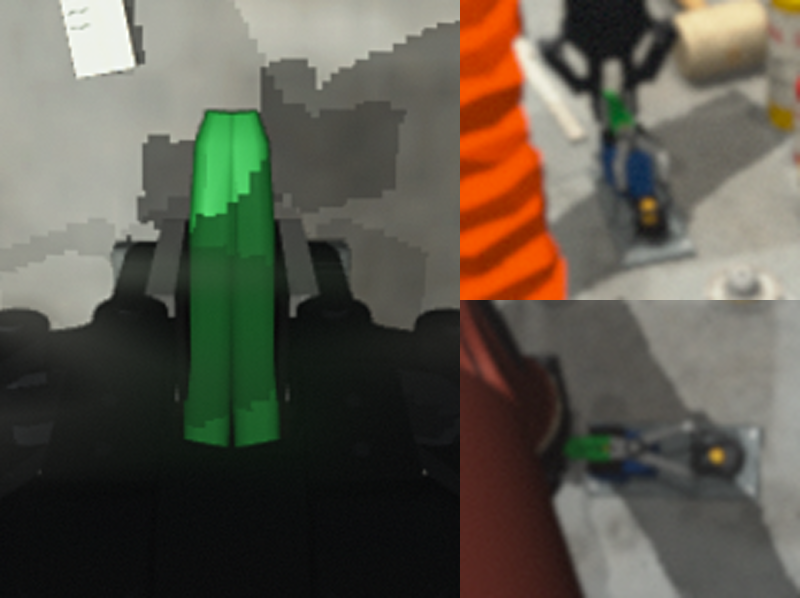

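The handles are squeezed together, parallel and symmetric between the pads (left panel, x 185–278), and the top view shows the jaws spread over the ring. Lifting slowly straight up.

play_rows --commands '[{"x":0,"y":0,"z":0,"ax":0,"ay":0,"az":0,"hand":-1},{"x":0,"y":0,"z":0,"ax":0,"ay":0,"az":0,"hand":-1},{"x":0,"y":0,"z":-2,"ax":0,"ay":0,"az":0,"hand":-1},{"x":0,"y":0,"z":-5,"ax":0,"ay":0,"az":0,"hand":-1},{"x":0,"y":0,"z":-10,"ax":0,"ay":0,"az":0,"hand":-1},{"x":0,"y":0,"z":-18,"ax":0,"ay":0,"az":0,"hand":-1},{"x":0,"y":0,"z":-28,"ax":0,"ay":0,"az":0,"hand":-1},{"x":0,"y":0,"z":-40,"ax":0,"ay":0,"az":0,"hand":-1},{"x":0,"y":0,"z":-52,"ax":0,"ay":0,"az":0,"hand":-1},{"x":0,"y":0,"z":-64,"ax":0,"ay":0,"az":0,"hand":-1}]' --grip_force 70

```text
time_s: 16.35
eef_pos: [0.4812, 0.3218, 0.1044]
orientation: [1.0, -0.013, 0.0, -0.0]
wrist_force: [0.3, 0.2, -1.8]
finger_gap: 0.0148
```

play_rows --commands '[{"x":0,"y":0,"z":-10,"ax":0,"ay":0,"az":0,"hand":-1},{"x":0,"y":0,"z":-15,"ax":0,"ay":0,"az":0,"hand":-1},{"x":0,"y":0,"z":-15,"ax":0,"ay":0,"az":0,"hand":-1},{"x":0,"y":0,"z":-15,"ax":0,"ay":0,"az":0,"hand":-1}]'

```text
time_s: 16.85
eef_pos: [0.4809, 0.3215, 0.1179]
orientation: [1.0, -0.013, -0.0, 0.0]
wrist_force: [1.1, 0.1, -2.5]
finger_gap: 0.015
```

```bash
python3 st.py
```

```text
[[ 4.8090e+02  3.2152e+02  1.1787e+02  1.1300e+00  1.5000e-01 -2.4500e+00]
 [ 4.8090e+02  3.2153e+02  1.1783e+02  1.3600e+00 -2.2000e-01 -2.7000e+00]
 [ 4.8090e+02  3.2152e+02  1.1784e+02 -5.7000e-01 -4.5000e-01 -2.0500e+00]
 [ 4.8096e+02  3.2153e+02  1.1790e+02 -7.0000e-02 -2.5000e-01 -2.1900e+00]
 [ 4.8101e+02  3.2157e+02  1.1796e+02 -2.6000e-01 -5.0000e-01 -2.3800e+00]
 [ 4.8104e+02  3.2159e+02  1.1804e+02  5.0000e-02  7.1000e-01 -1.4500e+00]]
mean [ 4.8095e+02  3.2154e+02  1.1791e+02  2.7000e-01 -1.0000e-01 -2.2000e+00] [ 9.999e-01 -1.260e-02 -2.000e-04  2.000e-04] 0.014789327111160261 17.1
```

```bash
python3 - <<'E'
from cell import monitor
from h import *
d=dict(np.load("w2.npz"));T=wrist_T(d,d)
print("worm wheel",wonz(d,T,550/1.25,185/1.25,.05),wonz(d,T,581/1.25,190/1.25,.112))
o=monitor.get_obs();print(move(o,[.5189,.1675,.125],np.radians(-1.5)))
E
```

```text
worm wheel [0.64593117 0.17414858 0.05      ] [0.65058008 0.17773103 0.112     ]
[[41.7, 153.1, -6.8], [0.0, 0.0, 0.0]]
```

play_rows --commands '[{"x":5,"y":15,"z":-7,"ax":0,"ay":0,"az":0,"hand":-1},{"x":12,"y":40,"z":-7,"ax":0,"ay":0,"az":0,"hand":-1},{"x":19,"y":65,"z":-7,"ax":0,"ay":0,"az":0,"hand":-1},{"x":26,"y":90,"z":-7,"ax":0,"ay":0,"az":0,"hand":-1},{"x":33,"y":115,"z":-7,"ax":0,"ay":0,"az":0,"hand":-1},{"x":39,"y":138,"z":-7,"ax":0,"ay":0,"az":0,"hand":-1},{"x":41,"y":150,"z":-7,"ax":0,"ay":0,"az":0,"hand":-1},{"x":41.7,"y":153,"z":-7,"ax":0,"ay":0,"az":0,"hand":-1},{"x":41.7,"y":153,"z":-7,"ax":0,"ay":0,"az":0,"hand":-1},{"x":41.7,"y":153,"z":-7,"ax":0,"ay":0,"az":0,"hand":-1}]'

```text
time_s: 18.4
eef_pos: [0.5188, 0.1687, 0.1253]
orientation: [1.0, -0.012, -0.0, -0.0]
wrist_force: [0.0, 0.2, -1.9]
finger_gap: 0.0149
```

```bash
python3 st.py; python3 - <<'E'
from cell import vision,monitor
from h import *
s=vision.get_image("side");t=vision.get_image("top");o=monitor.get_obs()
np.savez("s2.npz",**s);np.savez("t2.npz",**t)
def pj(d,P):
    f=200/np.tan(np.radians(d["fov_y"])/2);c=np.linalg.inv(d["T"])@np.r_[P,1];return f*c[:2]/c[2]+[d["cx"],d["cy"]]
dr=R.from_quat(o["orientation"]).as_matrix()[:,1]
ring=o["eef_pos"]+dr*.130+[0,0,.0194-.024];print("ring pred",ring)
v=[]
for d in (t,s):
    p=pj(d,ring);x,y=int(p[0])-25,int(p[1])-25
    print("pred ring px",p,"shaft tip px",pj(d,[.5155,.037,.077]),"crop",x,y)
    v.append(cv2.resize(d["img"][y:y+50,x:x+50],(400,400),interpolation=cv2.INTER_CUBIC))
cv2.imwrite("pics/comp2.png",np.hstack(v)[:,:,::-1])
E
```

```text
[[ 5.1877e+02  1.6871e+02  1.2531e+02  1.0000e-02  2.2000e-01 -1.9300e+00]
 [ 5.1876e+02  1.6858e+02  1.2527e+02  2.6000e-01  2.7000e-01 -1.7900e+00]
 [ 5.1880e+02  1.6842e+02  1.2524e+02  5.0000e-01  1.0200e+00 -2.0200e+00]
 [ 5.1884e+02  1.6831e+02  1.2528e+02 -3.6000e-01  2.7000e-01 -1.9900e+00]
 [ 5.1886e+02  1.6816e+02  1.2527e+02 -2.0000e-02  3.0000e-01 -2.2400e+00]
 [ 5.1888e+02  1.6803e+02  1.2526e+02 -2.2000e-01  1.8000e-01 -2.1900e+00]]
mean [ 5.1882e+02  1.6837e+02  1.2527e+02  3.0000e-02  3.8000e-01 -2.0300e+00] [ 9.999e-01 -1.230e-02 -1.000e-04  1.000e-04] 0.015107401312012764 18.65
ring pred [0.51571845 0.03782303 0.12072108]
pred ring px [320.20916353 203.27145647] shaft tip px [320.75809204 206.41342327] crop 295 178
pred ring px [309.59544079 184.27739231] shaft tip px [309.87834696 197.20410885] crop 284 159
```

View pics/comp2.png

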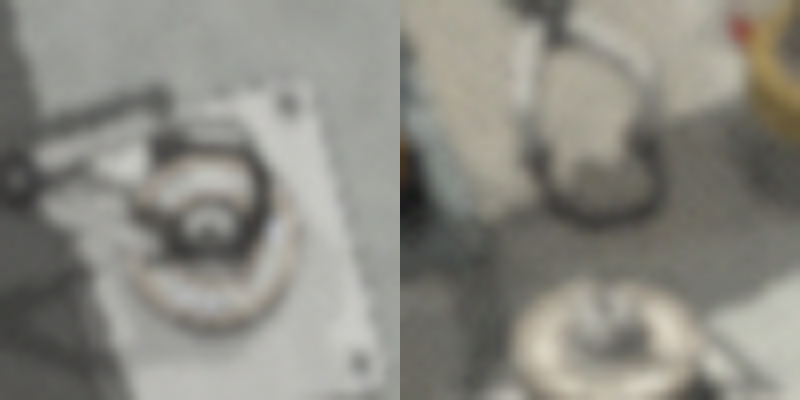

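The ring hangs spread and level on the pliers above the shaft. In the top panel the front arc is at crop (262,195), with sides at y 135 and 250; in the side panel it spans x 143–255 with its front at y 217. The shaft's centre is at (208,222) in top and (203,300) in side.

```bash
python3 - <<'E'
from h import *
t=dict(np.load("t2.npz"));s=dict(np.load("s2.npz"))
def pj(d,P):
    f=200/np.tan(np.radians(d["fov_y"])/2);c=np.linalg.inv(d["T"])@np.r_[P,1];return f*c[:2]/c[2]+[d["cx"],d["cy"]]
c=np.array([.51572,.03782,.12072]);dr=np.array([-.0246,-.9997,0]);xx=np.array([.9997,-.0246,0])
for n,d,(x0,y0) in (("top",t,(295,178)),("side",s,(284,159))):
    cr=lambda P:np.round((pj(d,P)-[x0,y0]+.44)*8).tolist()
    print(n,"centre",cr(c),"front",cr(c+dr*.0173),"r",cr(c+xx*.018),"l",cr(c-xx*.018),"eyes",cr(c-dr*.02+xx*.012),cr(c-dr*.02-xx*.012),"tip",cr([.5155,.037,.077]),"bearing",cr([.5155,.037,.061]))
    print("px per mm(crop) x,y,z",[((pj(d,c+e*.01)-pj(d,c))*.8).round(2).tolist() for e in np.eye(3)])
    g=cv2.cvtColor(d["img"],cv2.COLOR_RGB2GRAY)[y0:y0+50,x0:x0+50]
    print(g[8:44,14:38] if n=="top" else g[8:44,14:36])
    hsv=cv2.cvtColor(d["img"],cv2.COLOR_RGB2HSV)
E
```

```text
top centre [205.0, 206.0] front [257.0, 207.0] r [207.0, 153.0] l [203.0, 258.0] eyes [147.0, 169.0] [145.0, 239.0] tip [210.0, 231.0] bearing [210.0, 239.0]
px per mm(crop) x,y,z [[0.02, -2.91], [-2.97, -0.01], [-0.05, -0.59]]
[[156 155 154 155 158 156 157 161 162 163 161 158 158 158 158 156 157 157
  159 159 157 158 158 161]
 [152 151 152 153 151 150 152 158 162 165 161 161 158 157 157 156 155 154
  154 158 159 155 159 164]
 [151 146 146 143 135 131 136 150 161 163 163 161 157 152 154 158 159 152
  154 164 164 161 164 171]
 [134 129 129 124 114 106 115 134 154 160 160 160 155 148 153 165 172 170
  171 173 164 155 159 173]
 [116 108 108 106 101  97 102 123 149 158 161 164 165 163 168 178 187 191
  190 183 162 138 141 163]
 [ 99 105 112 116 110 103 105 125 154 162 166 172 180 180 179 185 194 196
  195 188 166 140 138 160]
 [109 121 134 139 132 120 114 130 150 158 160 163 169 167 168 171 186 194
  196 192 178 162 156 172]
 [136 146 154 155 149 131 121 124 132 140 148 150 151 152 149 154 168 185
  197 195 189 180 178 185]
 [156 159 160 155 139 120 107 103 111 128 146 151 155 155 153 15
[... 5641 characters left out ...]
6 140 150 158 158 153 148 145
  139 130 122 115]
 [105 110 121 138 150 159 162 168 173 167 151 144 158 170 165 158 162 165
  166 155 142 127]
 [108 120 139 152 167 172 174 171 174 175 158 143 154 170 164 159 172 186
  187 179 165 148]
 [112 135 154 170 179 183 180 173 173 178 169 154 156 163 153 150 168 191
  201 197 182 163]
 [124 150 168 182 190 187 173 163 162 171 168 158 148 142 136 134 147 179
  203 207 193 175]
 [131 159 177 189 195 184 165 152 153 160 158 151 133 120 115 114 127 162
  195 209 201 185]
 [136 166 183 199 201 185 167 148 143 142 142 138 122 108 102 104 118 156
  188 203 202 189]
 [139 167 188 207 207 194 169 153 140 129 129 121 110 102 100 105 120 151
  178 191 195 185]]
```

play_rows --commands '[{"x":-0.4,"y":-0.8,"z":8,"ax":0,"ay":0,"az":0,"hand":-1},{"x":-0.4,"y":-0.8,"z":18,"ax":0,"ay":0,"az":0,"hand":-1},{"x":-0.4,"y":-0.8,"z":27,"ax":0,"ay":0,"az":0,"hand":-1},{"x":-0.4,"y":-0.8,"z":33,"ax":0,"ay":0,"az":0,"hand":-1},{"x":-0.4,"y":-0.8,"z":35,"ax":0,"ay":0,"az":0,"hand":-1},{"x":-0.4,"y":-0.8,"z":35,"ax":0,"ay":0,"az":0,"hand":-1},{"x":-0.4,"y":-0.8,"z":35,"ax":0,"ay":0,"az":0,"hand":-1}]'

```text
time_s: 19.68
eef_pos: [0.5188, 0.1686, 0.0906]
orientation: [1.0, -0.013, 0.0, -0.0]
wrist_force: [-0.4, 0.1, -2.7]
finger_gap: 0.0152
```

```bash
cat > ring.py <<'E'
# ring arc positions from top and side: dark band minima, against shaft axis
from cell import vision,monitor
from h import *
def pj(d,P):
    f=200/np.tan(np.radians(d["fov_y"])/2);c=np.linalg.inv(d["T"])@np.r_[P,1];return f*c[:2]/c[2]+[d["cx"],d["cy"]]
o=monitor.get_obs();dr=R.from_quat(o["orientation"]).as_matrix()[:,1]
c=o["eef_pos"]+dr*.130+[0,0,-.0046];print("tcp",o["eef_pos"].round(4),"pred ring",c.round(4),"F",o["wrist_force"].round(1))
for n in ("top","side"):
    d=vision.get_image(n);np.savez(n+"_l.npz",**d);g=cv2.GaussianBlur(cv2.cvtColor(d["img"],cv2.COLOR_RGB2GRAY),(3,3),0).astype(float)
    p=pj(d,c);x,y=np.round(p).astype(int)
    print(n,"pred",p.round(1))
    for k in (-2,0,2):
        col=g[y-14:y+14,x+k];row=g[y+k,x-12:x+13]
        mn=lambda a,b:[(int(b+i),int(a[i])) for i in range(1,len(a)-1) if a[i]<=a[i-1] and a[i]<a[i+1] and a[i]<125]
        print(" col",x+k,"minima rows",mn(col,y-14)," row",y+k,"minima cols",mn(row,x-12))
E
python3 ring.py
```

```text
tcp [0.5188 0.1686 0.0906] pred ring [0.5155 0.0386 0.086 ] F [-0.4  0.1 -2.7]
top pred [320.1 205.8]
 col 318 minima rows [(198, 80), (211, 81)]  row 204 minima cols [(327, 84)]
 col 320 minima rows [(198, 84), (211, 91)]  row 206 minima cols [(310, 108), (326, 75)]
 col 322 minima rows [(198, 97), (211, 90)]  row 208 minima cols [(316, 106), (326, 76)]
side pred [309.7 194.3]
 col 308 minima rows [(184, 92), (191, 105), (196, 104), (203, 114)]  row 192 minima cols [(302, 75), (316, 82)]
 col 310 minima rows [(185, 97), (190, 106), (195, 107), (203, 112)]  row 194 minima cols [(304, 85), (315, 80)]
 col 312 minima rows [(186, 81), (195, 90), (203, 108)]  row 196 minima cols [(306, 88), (312, 100), (319, 114)]
```

play_rows --commands '[{"x":-0.7,"y":0,"z":2,"ax":0,"ay":0,"az":0,"hand":-1},{"x":-0.7,"y":0,"z":4,"ax":0,"ay":0,"az":0,"hand":-1},{"x":-0.7,"y":0,"z":6,"ax":0,"ay":0,"az":0,"hand":-1},{"x":-0.7,"y":0,"z":8,"ax":0,"ay":0,"az":0,"hand":-1},{"x":-0.7,"y":0,"z":8,"ax":0,"ay":0,"az":0,"hand":-1}]'

```text
time_s: 20.4
eef_pos: [0.5178, 0.1685, 0.0821]
orientation: [1.0, -0.013, -0.0, 0.0]
wrist_force: [-0.2, 0.8, -2.7]
finger_gap: 0.0147
```

play_rows --commands '[{"x":0,"y":0,"z":2,"ax":0,"ay":0,"az":0,"hand":-1},{"x":0,"y":0,"z":4,"ax":0,"ay":0,"az":0,"hand":-1},{"x":0,"y":0,"z":6,"ax":0,"ay":0,"az":0,"hand":-1},{"x":0,"y":0,"z":6,"ax":0,"ay":0,"az":0,"hand":-1}]'

```text
time_s: 20.9
eef_pos: [0.5178, 0.1685, 0.0761]
orientation: [1.0, -0.013, -0.0, 0.0]
wrist_force: [1.0, -0.5, -2.5]
finger_gap: 0.0146
```

```bash
python3 ring.py
```

```text
tcp [0.5178 0.1685 0.0761] pred ring [0.5145 0.0385 0.0715] F [ 1.  -0.5 -2.5]
top pred [320.3 207.1]
 col 318 minima rows [(200, 88), (212, 79)]  row 205 minima cols [(326, 84)]
 col 320 minima rows [(200, 109), (212, 89)]  row 207 minima cols [(309, 118), (326, 80)]
 col 322 minima rows [(201, 113), (212, 90)]  row 209 minima cols [(317, 108), (326, 87)]
side pred [309.4 198.5]
 col 307 minima rows [(191, 101), (201, 90)]  row 196 minima cols [(302, 83), (316, 89)]
 col 309 minima rows [(190, 101), (201, 87)]  row 198 minima cols [(303, 95), (315, 98)]
 col 311 minima rows [(190, 90), (201, 80)]  row 200 minima cols [(305, 94), (313, 83)]
```

play_rows --commands '[{"x":0.3,"y":0,"z":2,"ax":0,"ay":0,"az":0,"hand":-1},{"x":0.3,"y":0,"z":4,"ax":0,"ay":0,"az":0,"hand":-1},{"x":0.3,"y":0,"z":6,"ax":0,"ay":0,"az":0,"hand":-1},{"x":0.3,"y":0,"z":6,"ax":0,"ay":0,"az":0,"hand":-1},{"x":0.3,"y":0,"z":6,"ax":0,"ay":0,"az":0,"hand":-1}]'

```text
time_s: 21.62
eef_pos: [0.5182, 0.1685, 0.0703]
orientation: [1.0, -0.013, -0.0, 0.0]
wrist_force: [0.6, 1.1, -3.1]
finger_gap: 0.0151
```

play_rows --commands '[{"x":0,"y":0,"z":0.5,"ax":0,"ay":0,"az":0,"hand":-1},{"x":0,"y":0,"z":1,"ax":0,"ay":0,"az":0,"hand":-1},{"x":0,"y":0,"z":1.5,"ax":0,"ay":0,"az":0,"hand":-1},{"x":0,"y":0,"z":1.5,"ax":0,"ay":0,"az":0,"hand":-1}]'

```text
time_s: 22.12
eef_pos: [0.5182, 0.1685, 0.0688]
orientation: [1.0, -0.013, -0.0, 0.0]
wrist_force: [0.8, 1.0, -2.0]
finger_gap: 0.0151
```

```bash
python3 st.py
```

```text
[[ 5.1816e+02  1.6848e+02  6.8750e+01  8.4000e-01  9.7000e-01 -1.9600e+00]
 [ 5.1819e+02  1.6850e+02  6.8800e+01 -2.8000e-01  2.1000e-01 -2.8500e+00]
 [ 5.1822e+02  1.6848e+02  6.8830e+01  1.0000e+00 -6.6000e-01 -2.0700e+00]
 [ 5.1819e+02  1.6849e+02  6.8820e+01 -5.6000e-01  1.0800e+00 -2.4100e+00]
 [ 5.1822e+02  1.6850e+02  6.8860e+01  2.5000e-01  9.9000e-01 -1.8900e+00]
 [ 5.1821e+02  1.6853e+02  6.8840e+01 -4.6000e-01 -5.4000e-01 -2.1900e+00]]
mean [ 5.182e+02  1.685e+02  6.882e+01  1.300e-01  3.400e-01 -2.230e+00] [ 0.9999 -0.0126 -0.      0.    ] 0.014729016245327348 22.375
```

play_rows --commands '[{"x":0,"y":0,"z":0.5,"ax":0,"ay":0,"az":0,"hand":-1},{"x":0,"y":0,"z":1,"ax":0,"ay":0,"az":0,"hand":-1},{"x":0,"y":0,"z":1,"ax":0,"ay":0,"az":0,"hand":-1}]'

```text
time_s: 22.8
eef_pos: [0.5181, 0.1685, 0.0677]
orientation: [1.0, -0.013, -0.0, 0.0]
wrist_force: [1.2, 0.2, -1.9]
finger_gap: 0.0148
```

play_rows --commands '[{"x":0,"y":0,"z":0.5,"ax":0,"ay":0,"az":0,"hand":-1},{"x":0,"y":0,"z":1,"ax":0,"ay":0,"az":0,"hand":-1},{"x":0,"y":0,"z":1,"ax":0,"ay":0,"az":0,"hand":-1}]'

```text
time_s: 23.18
eef_pos: [0.5182, 0.1685, 0.0668]
orientation: [1.0, -0.013, -0.0, 0.0]
wrist_force: [0.5, -0.2, -3.3]
finger_gap: 0.0146
```

play_rows --commands '[{"x":0,"y":0,"z":0.5,"ax":0,"ay":0,"az":0,"hand":-1},{"x":0,"y":0,"z":1,"ax":0,"ay":0,"az":0,"hand":-1},{"x":0,"y":0,"z":1,"ax":0,"ay":0,"az":0,"hand":-1}]'

```text
time_s: 23.55
eef_pos: [0.5182, 0.1685, 0.0658]
orientation: [1.0, -0.013, -0.0, 0.0]
wrist_force: [0.1, -0.0, -2.2]
finger_gap: 0.0145
```

```bash
python3 ring.py; python3 st.py | tail -1
```

```text
tcp [0.5182 0.1685 0.0658] pred ring [0.5149 0.0385 0.0612] F [ 0.1 -0.  -2.2]
top pred [320.3 207.7]
 col 318 minima rows [(201, 85), (213, 90)]  row 206 minima cols [(326, 80)]
 col 320 minima rows [(202, 93), (213, 101)]  row 208 minima cols [(309, 111), (317, 121), (326, 84)]
 col 322 minima rows [(202, 99), (213, 103)]  row 210 minima cols [(317, 115), (326, 88)]
side pred [309.6 201.3]
 col 308 minima rows [(190, 99), (204, 88)]  row 199 minima cols [(302, 90), (315, 104)]
 col 310 minima rows [(191, 100), (203, 89)]  row 201 minima cols [(304, 105), (314, 85)]
 col 312 minima rows [(192, 89), (203, 88)]  row 203 minima cols [(306, 87), (312, 88)]
mean [ 5.1821e+02  1.6852e+02  6.5830e+01 -1.6000e-01  4.7000e-01 -2.4500e+00] [ 0.9999 -0.0126 -0.      0.    ] 0.015064256205192196 23.9
```

play_rows --commands '[{"x":0,"y":0,"z":0.5,"ax":0,"ay":0,"az":0,"hand":-1},{"x":0,"y":0,"z":1,"ax":0,"ay":0,"az":0,"hand":-1},{"x":0,"y":0,"z":1,"ax":0,"ay":0,"az":0,"hand":-1}]'

```text
time_s: 24.32
eef_pos: [0.5181, 0.1685, 0.0647]
orientation: [1.0, -0.013, -0.0, 0.0]
wrist_force: [-0.3, 0.0, -2.9]
finger_gap: 0.0147
```

play_rows --commands '[{"x":0,"y":0,"z":0.5,"ax":0,"ay":0,"az":0,"hand":-1},{"x":0,"y":0,"z":1,"ax":0,"ay":0,"az":0,"hand":-1},{"x":0,"y":0,"z":1,"ax":0,"ay":0,"az":0,"hand":-1}]'

```text
time_s: 24.7
eef_pos: [0.5182, 0.1685, 0.0638]
orientation: [1.0, -0.013, -0.0, 0.0]
wrist_force: [-0.3, 0.3, -2.5]
finger_gap: 0.0146
```

play_rows --commands '[{"x":0,"y":0,"z":0.5,"ax":0,"ay":0,"az":0,"hand":-1},{"x":0,"y":0,"z":1,"ax":0,"ay":0,"az":0,"hand":-1},{"x":0,"y":0,"z":1,"ax":0,"ay":0,"az":0,"hand":-1}]'

```text
time_s: 25.08
eef_pos: [0.5182, 0.1685, 0.0628]
orientation: [1.0, -0.013, -0.0, 0.0]
wrist_force: [-0.3, 0.1, -2.0]
finger_gap: 0.0153
```

play_rows --commands '[{"x":0,"y":0,"z":0.5,"ax":0,"ay":0,"az":0,"hand":-1},{"x":0,"y":0,"z":1,"ax":0,"ay":0,"az":0,"hand":-1},{"x":0,"y":0,"z":1,"ax":0,"ay":0,"az":0,"hand":-1}]'

```text
time_s: 25.45
eef_pos: [0.5182, 0.1685, 0.0618]
orientation: [1.0, -0.013, -0.0, 0.0]
wrist_force: [-0.0, -0.1, -3.1]
finger_gap: 0.0149
```

```bash
python3 st.py | tail -1; python3 ring.py
```

```text
mean [ 5.1819e+02  1.6852e+02  6.1810e+01  2.2000e-01 -1.0000e-02 -2.3100e+00] [ 0.9999 -0.0126 -0.      0.    ] 0.014831799018886677 25.7
tcp [0.5182 0.1685 0.0618] pred ring [0.5149 0.0386 0.0572] F [ 0.2  0.2 -2.7]
top pred [320.3 207.9]
 col 318 minima rows [(201, 89), (213, 89)]  row 206 minima cols [(326, 78)]
 col 320 minima rows [(202, 93), (213, 100)]  row 208 minima cols [(309, 109), (317, 122), (326, 84)]
 col 322 minima rows [(202, 97), (213, 107)]  row 210 minima cols [(317, 117), (326, 93)]
side pred [309.6 202.4]
 col 308 minima rows [(190, 98), (204, 81)]  row 200 minima cols [(302, 102), (315, 94)]
 col 310 minima rows [(190, 100), (204, 76)]  row 202 minima cols [(304, 113), (314, 82)]
 col 312 minima rows [(193, 97), (204, 81)]  row 204 minima cols [(310, 76)]
```

```bash
cat > fr.py <<'E'
from cell import vision,monitor
from h import *
I=[vision.get_image("side")["img"] for _ in range(3)]
g=np.mean([cv2.cvtColor(i,cv2.COLOR_RGB2GRAY) for i in I],0)
r=[]
for x in range(306,313):
    c=g[199:209,x];i=int(np.argmin(c))
    if 0<i<9: r.append(199+i+.5*(c[i-1]-c[i+1])/(c[i-1]-2*c[i]+c[i+1]))
o=monitor.get_obs();print("front rows",np.round(r,2),"mean",np.mean(r).round(2),o["eef_pos"].round(4),o["wrist_force"].round(1),o["time_s"])
cv2.imwrite(f"pics/side_{o['time_s']:.2f}.png",I[-1][:,:,::-1])
E
python3 fr.py
```

```text
front rows [204.09 204.29 204.52 204.42 204.14 203.93 203.63] mean 204.15 [0.5182 0.1685 0.0618] [ 0.2 -0.4 -1.9] 26.0
```

play_rows --commands '[{"x":0,"y":0,"z":0.5,"ax":0,"ay":0,"az":0,"hand":-1},{"x":0,"y":0,"z":1,"ax":0,"ay":0,"az":0,"hand":-1},{"x":0,"y":0,"z":1,"ax":0,"ay":0,"az":0,"hand":-1}]'

```text
time_s: 26.38
eef_pos: [0.5182, 0.1685, 0.0607]
orientation: [1.0, -0.013, -0.0, 0.0]
wrist_force: [-0.7, -0.9, -2.3]
finger_gap: 0.0147
```

```bash
python3 fr.py
```

```text
front rows [204.4  204.66 204.68 204.55 204.34 203.98 203.78] mean 204.34 [0.5182 0.1685 0.0608] [-0.3 -0.1 -1.9] 26.525
```

play_rows --commands '[{"x":0,"y":0,"z":0.5,"ax":0,"ay":0,"az":0,"hand":-1},{"x":0,"y":0,"z":1,"ax":0,"ay":0,"az":0,"hand":-1},{"x":0,"y":0,"z":1,"ax":0,"ay":0,"az":0,"hand":-1}]'

```text
time_s: 26.9
eef_pos: [0.5182, 0.1685, 0.0598]
orientation: [1.0, -0.013, -0.0, 0.0]
wrist_force: [-0.2, -0.9, -2.4]
finger_gap: 0.0146
```

```bash
python3 fr.py
```

```text
front rows [204.85 205.   204.87 204.7  204.41 204.06 203.82] mean 204.53 [0.5182 0.1685 0.0598] [ 0.6  0.2 -2.4] 27.05
```

play_rows --commands '[{"x":0,"y":0,"z":0.5,"ax":0,"ay":0,"az":0,"hand":-1},{"x":0,"y":0,"z":1,"ax":0,"ay":0,"az":0,"hand":-1},{"x":0,"y":0,"z":1,"ax":0,"ay":0,"az":0,"hand":-1}]'

```text
time_s: 27.42
eef_pos: [0.5182, 0.1685, 0.0588]
orientation: [1.0, -0.013, -0.0, 0.0]
wrist_force: [-0.3, -0.3, -1.9]
finger_gap: 0.015
```

```bash
python3 fr.py
```

```text
front rows [204.95 205.09 204.93 204.78 204.56 204.14 203.88] mean 204.62 [0.5182 0.1685 0.0588] [ 1.9  0.2 -1.8] 27.575
```

play_rows --commands '[{"x":0,"y":0,"z":0.5,"ax":0,"ay":0,"az":0,"hand":-1},{"x":0,"y":0,"z":1,"ax":0,"ay":0,"az":0,"hand":-1},{"x":0,"y":0,"z":1,"ax":0,"ay":0,"az":0,"hand":-1}]'

```text
time_s: 27.95
eef_pos: [0.5182, 0.1685, 0.0578]
orientation: [1.0, -0.013, -0.0, 0.0]
wrist_force: [-0.8, -0.6, -1.8]
finger_gap: 0.0148
```

```bash
python3 fr.py;python3 st.py|tail -1
```

```text
front rows [205.05 205.23 205.06 204.83 204.68 204.58 204.01] mean 204.78 [0.5182 0.1685 0.0578] [ 0.7  0.  -2.3] 28.1
mean [ 5.1820e+02  1.6851e+02  5.7830e+01  1.0000e-01 -2.5000e-01 -2.4200e+00] [ 0.9999 -0.0126 -0.      0.    ] 0.014660933978836258 28.35
```

play_rows --commands '[{"x":0,"y":0,"z":0.5,"ax":0,"ay":0,"az":0,"hand":-1},{"x":0,"y":0,"z":1,"ax":0,"ay":0,"az":0,"hand":-1},{"x":0,"y":0,"z":1,"ax":0,"ay":0,"az":0,"hand":-1}]'

```text
time_s: 28.78
eef_pos: [0.5182, 0.1685, 0.0568]
orientation: [1.0, -0.013, -0.0, 0.0]
wrist_force: [-0.1, -1.0, -2.1]
finger_gap: 0.0147
```

```bash
python3 fr.py; python3 ring.py
```

```text
front rows [205.08 205.28 205.08 204.87 204.71 204.56 203.97] mean 204.79 [0.5182 0.1685 0.0568] [ 0.5 -0.4 -1.9] 28.925
tcp [0.5182 0.1685 0.0568] pred ring [0.5149 0.0386 0.0522] F [ 0.5 -0.4 -1.9]
top pred [320.3 208.3]
 col 318 minima rows [(202, 88), (213, 93)]  row 206 minima cols [(326, 82)]
 col 320 minima rows [(202, 102), (213, 101)]  row 208 minima cols [(317, 121), (326, 86)]
 col 322 minima rows [(202, 107), (213, 109)]  row 210 minima cols [(317, 119), (326, 96)]
side pred [309.6 203.8]
 col 308 minima rows [(205, 108)]  row 202 minima cols [(314, 93)]
 col 310 minima rows [(204, 93)]  row 204 minima cols [(305, 115), (311, 87)]
 col 312 minima rows [(192, 106), (204, 88)]  row 206 minima cols [(307, 122), (310, 120), (321, 107)]
```

```bash
cat > tq.py <<'E'
from cell import monitor,vision
import numpy as np
P=[]
for i in range(10):
    o=monitor.get_obs();P.append(np.r_[o["wrist_force"],o["wrist_torque"]]);vision.get_image("side")
print(np.mean(P,0).round(3),"sd",np.std(P,0).round(3),o["eef_pos"].round(4),o["time_s"])
E
python3 tq.py
```

```text
[-0.407  0.054 -2.133  0.129 -0.007  0.006] sd [0.536 0.358 0.36  0.024 0.024 0.017] [0.5182 0.1685 0.0568] 29.475
```

play_rows --commands '[{"x":0,"y":0,"z":-3,"ax":0,"ay":0,"az":0,"hand":-1},{"x":0,"y":0,"z":-6,"ax":0,"ay":0,"az":0,"hand":-1},{"x":0,"y":0,"z":-6,"ax":0,"ay":0,"az":0,"hand":-1}]'

```text
time_s: 29.9
eef_pos: [0.5184, 0.1686, 0.0632]
orientation: [1.0, -0.013, 0.0, -0.0]
wrist_force: [0.5, 0.4, -3.2]
finger_gap: 0.0149
```

```bash
python3 tq.py; python3 fr.py
```

```text
[-0.046 -0.178 -2.38   0.117 -0.012 -0.014] sd [0.359 0.519 0.592 0.028 0.023 0.027] [0.5182 0.1685 0.0628] 30.35
front rows [203.95 204.06 204.18 204.21 204.02 203.77 203.38] mean 203.94 [0.5182 0.1685 0.0628] [-0.8  0.1 -2.4] 30.55
```

play_rows --commands '[{"x":0,"y":0,"z":3,"ax":0,"ay":0,"az":0,"hand":-1},{"x":0,"y":0,"z":5.5,"ax":0,"ay":0,"az":0,"hand":-1},{"x":0,"y":0,"z":6.5,"ax":0,"ay":0,"az":0,"hand":-1},{"x":0,"y":0,"z":7,"ax":0,"ay":0,"az":0,"hand":-1},{"x":0,"y":0,"z":7,"ax":0,"ay":0,"az":0,"hand":-1}]'

```text
time_s: 31.18
eef_pos: [0.5182, 0.1685, 0.0558]
orientation: [1.0, -0.013, -0.0, 0.0]
wrist_force: [-0.3, -0.0, -1.8]
finger_gap: 0.015
```

play_rows --commands '[{"x":0,"y":0,"z":0.5,"ax":0,"ay":0,"az":0,"hand":-1},{"x":0,"y":0,"z":1,"ax":0,"ay":0,"az":0,"hand":-1},{"x":0,"y":0,"z":1,"ax":0,"ay":0,"az":0,"hand":-1}]'

```text
time_s: 31.55
eef_pos: [0.5182, 0.1685, 0.0548]
orientation: [1.0, -0.013, 0.0, -0.0]
wrist_force: [0.2, 1.3, -1.2]
finger_gap: 0.0149
```

play_rows --commands '[{"x":0,"y":0,"z":0.5,"ax":0,"ay":0,"az":0,"hand":-1},{"x":0,"y":0,"z":1,"ax":0,"ay":0,"az":0,"hand":-1},{"x":0,"y":0,"z":1,"ax":0,"ay":0,"az":0,"hand":-1}]'

```text
time_s: 31.92
eef_pos: [0.5182, 0.1686, 0.0538]
orientation: [1.0, -0.013, 0.0, -0.0]
wrist_force: [-1.1, 0.6, -1.1]
finger_gap: 0.0151
```

```bash
python3 tq.py;python3 fr.py
```

```text
[-0.173  0.728 -0.621  0.101  0.024 -0.014] sd [0.628 0.358 0.505 0.025 0.027 0.04 ] [0.5182 0.1685 0.0538] 32.375
front rows [205.19 205.36 205.12 204.84 204.74 204.61 204.1 ] mean 204.85 [0.5182 0.1685 0.0538] [ 0.1  0.3 -0.3] 32.575
```

play_rows --commands '[{"x":0,"y":0,"z":-1,"ax":0,"ay":0,"az":0,"hand":-1},{"x":0,"y":0,"z":-2.3,"ax":0,"ay":0,"az":0,"hand":-1},{"x":0,"y":0,"z":-2.3,"ax":0,"ay":0,"az":0,"hand":-1}]'

```text
time_s: 32.95
eef_pos: [0.5182, 0.1684, 0.0561]
orientation: [1.0, -0.013, -0.0, 0.0]
wrist_force: [0.9, 0.5, -1.8]
finger_gap: 0.0147
```

```bash
python3 tq.py;python3 fr.py; python3 - <<'E'
from cell import vision
from h import *
def pj(d,P):
    f=200/np.tan(np.radians(d["fov_y"])/2);c=np.linalg.inv(d["T"])@np.r_[P,1];return f*c[:2]/c[2]+[d["cx"],d["cy"]]
D=[vision.get_image("top") for _ in range(3)];d=D[0]
g=np.mean([cv2.cvtColor(i["img"],cv2.COLOR_RGB2GRAY) for i in D],0)
np.savez("top_l.npz",**d)
def sub(c,o):
    i=int(np.argmin(c[1:-1]))+1;return round(o+i+.5*(c[i-1]-c[i+1])/(c[i-1]-2*c[i]+c[i+1]),2)
print("front cols",[sub(g[r,322:331],322) for r in range(204,211)])
print("upper",[sub(g[198:206,c],198) for c in range(318,324)],"lower",[sub(g[209:218,c],209) for c in range(318,324)])
print("axis@.064",pj(d,[.5155,.037,.064]),"1mm y:",pj(d,[.5155,.038,.064])-pj(d,[.5155,.037,.064]))
# same-camera bias: bearing bright disc edges from gradient along its row / column through the axis
a=pj(d,[.5155,.037,.053]);print("bearing pred centre mid",a)
for r in (212,214,216): print(r,g[r,305:338].round().astype(int).tolist())
E
```

```text
[ 0.053 -0.05  -1.693  0.077  0.002  0.01 ] sd [0.516 0.505 0.402 0.026 0.028 0.028] [0.5182 0.1685 0.0561] 33.4
front rows [205.09 205.34 205.09 204.82 204.67 204.55 203.96] mean 204.79 [0.5182 0.1685 0.0561] [-0.9  0.1 -1.7] 33.6
front cols [np.float64(325.51), np.float64(326.13), np.float64(326.53), np.float64(326.57), np.float64(326.66), np.float64(326.71), np.float64(326.65)]
upper [np.float64(201.58), np.float64(201.98), np.float64(202.06), np.float64(202.12), np.float64(202.18), np.float64(202.4)] lower [np.float64(213.56), np.float64(213.34), np.float64(213.21), np.float64(213.22), np.float64(213.56), np.float64(213.69)]
axis@.064 [320.82727234 207.28282365] 1mm y: [-0.35509566 -0.00150565]
bearing pred centre mid [320.8847096  208.00464726]
212 [160, 163, 165, 163, 159, 158, 161, 159, 145, 127, 108, 101, 107, 108, 109, 115, 121, 126, 122, 112, 104, 100, 118, 154, 170, 170, 167, 173, 180, 182, 187, 195, 199]
214 [173, 178, 178, 173, 161, 150, 144, 135, 128, 119, 100, 81, 82, 88, 94, 103, 108, 104, 101, 116, 135, 151, 166, 167, 154, 151, 167, 179, 182, 183, 187, 195, 200]
216 [162, 177, 180, 178, 174, 165, 157, 147, 131, 112, 104, 121, 139, 149, 159, 167, 169, 162, 156, 158, 161, 160, 150, 139, 146, 167, 180, 184, 185, 190, 195, 199, 201]
```

The ring is centred within about 1–2 mm of the axis in the images, and the toes rest lightly on the bearing (about 0.6 N). Handing in.

```bash
python3 - <<'E'
from cell import r
print(r.finish_job())
E
```

```text
the job is handed in; nothing more can be done
None
```

I handed the job in at about 33.8 s with the bearing seated and the spread ring held round the groove. The hand-in reports no verdict, so the result is unconfirmed.

- **Bearing:** I slid it down the shaft until it met the shoulder at the predicted height, then let it go. A wrist picture showed it flat and concentric.
- **Ring and pliers:** I squeezed the handles until they met, lifted the pliers straight up with the ring spread and about level on the pins, and lowered it over the shaft until the toes touched the bearing lightly.
- **Last checks:**
  - The overhead camera puts the ring about 1–1.5 mm from the shaft's axis.
  - The side camera puts it at groove height to within its roughly 2 mm calibration.
  - The load taken off the wrist is about 0.6 N.
  - The grip is held at 70 N.

Some readings did not agree with what I expected:
- **Contact height:** The toes touched about 11–12 mm lower in tool height than calculated. The pliers therefore sit higher in the jaws than I assumed, or are pitched slightly nose-up. I relied on the touch and the pictures instead.
- **Contact point:** The wrist torque during a firmer press did not clearly place the contact at the toes.
- **Finger gap:** At the stop it read about 15 mm instead of about 24 mm, although the picture showed the handles fully together.

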